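Load a freezing container

ROBOT

A 7-joint arm with a two-finger parallel gripper is mounted at the origin on a cart in front of the work surface, level with it; the furniture and walls round the work are solid. World frame = base frame: x ahead of the robot, y to its left, z up, the work surface at z = 0. Lengths are in mm, angles in rad, forces in N, time in s.
With the tool pointing down it reaches from about 400 to 875 mm from the base axis. Payload 4.4 kg.
Tool frame: the origin (TCP) lies midway between the tips of the shut fingers; the grasp point (between the pads) lies 19 mm behind it; z points along the fingers, y is the direction in which the jaws open and shut (so a half turn about z gives the same grasp; the last joint's range is limited). The gripper opens to 85 mm and grips with 20 to 120 N. Pads are 22 mm wide; open, the fingers measure 114 mm over their backs; the gripper's body (76 mm by 85 mm) begins 54 mm behind the grasp point. The pads swing forward as they close: fully open they stand 13 mm farther back than shut.
Start: joints at [-1.398, 0.628, 0.038, 1.517, -0.027, 0.996, -0.02], TCP at [153.723, 631.575, 231.313] pointing down, gripper open.
Joint ranges: [-3.06, 3.06], [-0.37, 2.12], [-1.25, 1.32], [0.18, 2.47], [-1.1, 4.24], [0.23, 1.98], [-2.94, 2.94]. Speed limits (rad/s): [2.57, 2.57, 3.14, 3.14, 3.14, 3.14, 3.14].

INTERFACE

Orientations are given as a rotation vector (axis times angle).
In Python, from workcell import env, eyes gives the robot as it stands.
- The arm moves only by the tool carry_out, never from a script. Its argument "commands" is a list of rows, each an object of numbers: "jaw": the finger opening in mm, from 0 to 85.4; "dx", "dy", "dz": the shift along the tool's x, y, z as a fraction of full scale; "ax", "ay", "az": the turn, a rotation vector about the tool's x, y, z as a fraction of full scale. A call has 1 to 12 rows; each row is the pose to reach, as a shift and turn from the pose commanded when the call began, along the tool's axes at that moment, turning the shorter way round; what a row does not reach only later rows make up. Full scale, the value 1, is 80 mm for a shift and 2 pi rad for a turn. A row lasts 1/12 s, in which the tool goes at most 41.7 mm and 7.16 degrees, less where a joint would pass 70% of its speed; a pose out of reach is approached as far as the arm can. A call with a number of a shift or a turn outside -1 to 1 is refused whole. A call with a gripper value outside its range is refused whole. The fingers move at their own pace and stop on an object; the grip force is fixed at half the most. Time passes only in rows, so rows that repeat a pose let the fingers close. It gives the time, the measured TCP pose, the force and the opening at its end, in the units of the state.
- env.sense(): the state, without advancing time (a new reading comes with each control period).
- eyes.snapshot(name): name is "scene" or "top" or "wrist"; returns a dict with "img" (400x640x3 uint8, red, green, blue), "fx", "fy", "cx", "cy" (pixels), "extrinsics" (4x4, takes a point from world to camera coordinates). Camera axes: x right, y down, z forward; pixel columns grow to the right and rows downward; lengths in mm; the calibration is good to about 2 mm. A picture is of the moment at which its call begins. There is no depth.
- env.sign_off(): hands the job in, once; it reports no verdict.
Trained networks look in the newest picture that a camera, given by its name, has taken for a name from the list of things; names that differ only in an ending like _2 or _b are one class to them, and where a whole thing is asked for, a point or a joint stands for the part that bears it (a point fixed in the world has none). Each returns a list of dicts, best first, with "conf" (0 to 1); they miss things now and then, are a little off and sometimes report something else, mostly with a low value. They report only what shows in the picture. A call takes as long as a camera call. They do not tell look-alikes from the thing itself.
- eyes.find_in(camera, query): "centre" ([x, y, z] in mm, in the coordinates of the camera as it stood for that picture, good to about 4 mm: the middle of the surface that is visible of it).
The state is a dict: "time_s": time; "qpos": joint angles; "joint_vel": joint speeds; "joint_torque": joint torques, N m; "position": TCP position; "ee_rot": TCP orientation; "wrist_force": force on the tool from outside, world axes, zero at the start; "torque": the same for the moment, N m; "gripper_width": opening from 0.0 (shut) to 1.0 (fully open).
Only numpy, scipy, OpenCV 4.12 (cv2) and the standard library are available. Lean on these libraries where they do the work, as an engineer would, in place of code of your own. Each camera call takes 0.05 s, during which the arm holds its last target. There are 200 camera calls.

TASK

Load the open freezing container: seat the metal core flat in the ring in the middle of its floor, then lower the vial carrier over the core, then stand the two black-capped vials in two opposite pockets of the carrier, and last put the lid on so that it sits level and fully down on the container's rim. Leave the petri dish and the hex key where they lie.

Things in the scene. Friction and masses are not known exactly. Their poses are not given: they have to be found in the camera images.
- container: Round open slate-blue container, fluted sides, 130 mm across, fixed. Origin: centre of its underside, z up. Inside diameter 110 mm, floor at 12 mm; on the floor a seat ring 4 mm high, 60 mm inside, for the core. Flat rim at 62 mm, on which the lid rests; a thin white neck stands inside it up to 70 mm (116 mm across at the rim, 113 at its top, 108 inside): the lid drops over it.
- core: Solid bright aluminium puck, 48 mm diameter, 24 mm high, 0.12 kg, with a 4 mm chamfer at the top edge, standing upright. Origin: centre of its underside, z up. Grip it across its sides.
- carrier: White vial carrier, 94 mm across, 92 high. Origin: centre of its underside, z up. Skirt 16 mm high, 57 inside, goes over the core until the deck rests on it (origin then 20 mm above the container's). 4 pockets, 28 mm off centre along its own +x +y -x -y: 28 inside, flared to 34 at the mouth; floor at 20, mouth at 51. Central stem with a black grip 22 across, from 64 to 92: hold it there.
- vial_1: Clear round screw-cap vial with a black cap, standing upright, 22 mm diameter, 66 mm high, 18 g. Origin: centre of its underside, z up. Identical to vial_2; either may go in any pocket.
- vial_2: The second vial, identical to vial_1.
- lid: Deep hollow slate-blue lid, fluted, standing on its open rim; 130 mm across, 64 high to its flat top, inside 121 across and 58 high. White round knob in the centre of the top, 38 mm across from 66 to 89 mm, its top at 92: grip it there. Origin: centre of the open lower rim, z up; fully down it is 62 mm above the container's origin. About 0.16 kg.
- dish: Bystander: closed clear petri dish lying flat, 60 mm diameter, 15 mm high. Origin: centre of its underside. Leave it where it is. (Behind it, at the back right, beyond about x = 0.66 m for y below 0.05 m, stands a fixed drawer cabinet 0.25 m high with a drawer pulled out: keep the gripper clear of it when crossing the table.)
- key: Bystander: small steel hex key lying flat, 31 x 83 x 6 mm. Origin: centre of its underside. Leave it where it is.
There are look-alikes about, which are no part of the job. What is shaped like the core but purple is not meant.

How it is judged (in metres and radians):
On the way, in this order (a step that is already met when the one before it is completed fails the run):
1. the core stands flat on the container's floor inside the seat ring (horizontal distance between core and container below 0.009 m and z of core in the frame of container between 0.009 and 0.015 m and angle between core's own z axis and vertical below 0.06 rad), for 0.2 s.
2. the carrier rests on the core inside the container (all of step 1 and horizontal distance between carrier and core below 0.008 m and z of carrier in the frame of container between 0.017 and 0.023 m and angle between carrier's own z axis and vertical below 0.07 rad), for 0.2 s.
3. both vials stand in opposite pockets of the carrier (all of step 2 and horizontal distance between vial_1 and carrier between 0.018 and 0.036 m and z of vial_1 in the frame of carrier between 0.016 and 0.024 m and angle between each of vial_1, vial_2's own z axis and vertical below 0.2 rad and horizontal distance between vial_2 and carrier between 0.018 and 0.036 m and z of vial_2 in the frame of carrier between 0.016 and 0.024 m and horizontal distance between vial_1 and vial_2 above 0.0475 m), for 0.2 s.
At the end, for the whole second after the job is handed in: Core flat in the container's seat ring (9 mm), carrier level on it (3 mm in height), vials on the floors of opposite pockets (lean under 0.2 rad), lid level on the rim (7 mm sideways, 3 mm in height), all released and at rest; dish and hex key within 30 mm of their starts (all of step 3 and horizontal distance between lid and container below 0.007 m and z of lid in the frame of container between 0.059 and 0.065 m and angle between lid's own z axis and vertical below 0.05 rad and linear speed of each of core, carrier, vial_1, vial_2, lid below 0.02 m/s and distance of each of dish, key from where it was at the start of the episode below 0.03 m); the robot touches nothing.
It fails at once if the petri dish was shifted by more than 30 mm (distance of dish from where it was at the start of the episode above 0.03 m).
It fails at once if the hex key was shifted by more than 30 mm (distance of key from where it was at the start of the episode above 0.03 m).
It also fails if it takes over 136 s, if anything falls off the work surface, if the arm or the gripper's body presses on something with over 40 N, if the wrist force passes 120 N, or if a joint passes its speed limit or range.

## Working session

There is one attempt and no reset: what is moved stays moved. The work goes in short steps, Python scripts to look and compute and a tool call to move; the robot and the scene stay as the last step left them, time stands still between calls to the robot, and variables do not carry over. Pictures are saved under pics/ and viewed, about 12 in all and at most 16, crops included, and the job is handed in when it is done.

Besides the shell and the picture viewer there is one more tool, called after "Emit:" as name([rows], argument=value, ...), one row to a line, values as JSON. carry_out: Moves the arm, as the interface text tells. Its arguments: {"type":"object","properties":{"commands":{"type":"array"}},"required":["commands"]}

```bash
mkdir -p pics
cat > h.py <<'E'
import numpy as np, cv2
from workcell import env, eyes
def snap(c,name=None):
    s=eyes.snapshot(c)
    if name: cv2.imwrite(f'pics/{name}.png',cv2.cvtColor(s['img'],cv2.COLOR_RGB2BGR))
    return s
def w2p(s,p):
    E=np.array(s['extrinsics']);c=E[:3,:3]@np.array(p,float)+E[:3,3]
    return np.array([s['fx']*c[0]/c[2]+s['cx'],s['fy']*c[1]/c[2]+s['cy']])
def c2w(s,c):
    E=np.array(s['extrinsics']);return E[:3,:3].T@(np.array(c)-E[:3,3])
def p2w(s,uv,z):
    E=np.array(s['extrinsics']);R=E[:3,:3];o=-R.T@E[:3,3]
    d=R.T@np.array([(uv[0]-s['cx'])/s['fx'],(uv[1]-s['cy'])/s['fy'],1]);return o+d*(z-o[2])/d[2]
def find(c,s,q,n=4):
    for r in eyes.find_in(c,q)[:n]:
        w=c2w(s,r['centre']);print(c,q,round(r['conf'],2),w.round(0),w2p(s,w).round(0))
E
python3 - <<'E'
from h import *
for c in ('top','scene'):
    s=snap(c,c+'0')
    for q in ['container','core','carrier','vial_1','lid','dish','key']: find(c,s,q)
st=env.sense();print(st)
E
```

```text
top container 0.98 [600. 133.  13.] [321. 172.]
top core 0.74 [ 364. -104.   26.] [419. 270.]
top core 0.68 [747. 106.  20.] [332. 113.]
top core 0.63 [460.  20.  25.] [367. 229.]
top carrier 0.66 [513. 375.  30.] [221. 206.]
top carrier 0.49 [600. 135.  13.] [320. 172.]
top vial_1 0.64 [631. 292.  65.] [254. 156.]
top vial_1 0.61 [473. 201.  72.] [291. 223.]
top lid 0.95 [ 494. -132.   70.] [435. 215.]
top dish 0.77 [581. -34.  15.] [389. 180.]
top key 0.51 [632. 289.  62.] [255. 155.]
scene container 0.63 [593. 132.  36.] [327. 186.]
scene container 0.52 [473. 199.  45.] [263. 189.]
scene core 0.96 [ 354. -113.   25.] [297. 337.]
scene core 0.91 [741. 102.  23.] [386. 171.]
scene core 0.84 [457.  12.  23.] [306. 256.]
scene carrier 0.59 [498. 372.  44.] [237. 144.]
scene vial_1 0.74 [632. 288.  39.] [302. 143.]
scene vial_1 0.52 [471. 196.  45.] [263. 190.]
scene lid 0.93 [ 478. -156.   66.] [374. 303.]
scene dish 0.57 [576. -41.  13.] [372. 248.]
{'time_s': 0.8, 'qpos': array([-1.39780325,  0.62836604,  0.03850204,  1.51736969, -0.02698022,
        0.99626057, -0.02000153]), 'joint_vel': array([ 0.0010739 , -0.00141493, -0.00125994, -0.00076391, -0.00029868,
        0.00076364,  0.00019655]), 'joint_torque': array([ 2.06650870e-04, -5.63200593e+01,  1.22534115e+00, -1.93782592e+01,
        1.08534758e-02,  1.38386749e-03,  9.66520815e-06]), 'position': array([153.7351106 , 631.60746233, 231.34521183]), 'ee_rot': array([-3.74229789e-01, -3.11921458e+00, -1.82361666e-04]), 'wrist_force': array([-0.36749183,  0.32090499, -0.12172124]), 'torque': array([-0.00616196,  0.0268959 , -0.02130291]), 'gripper_width': 0.9999587639163149}
```

View pics/top0.png

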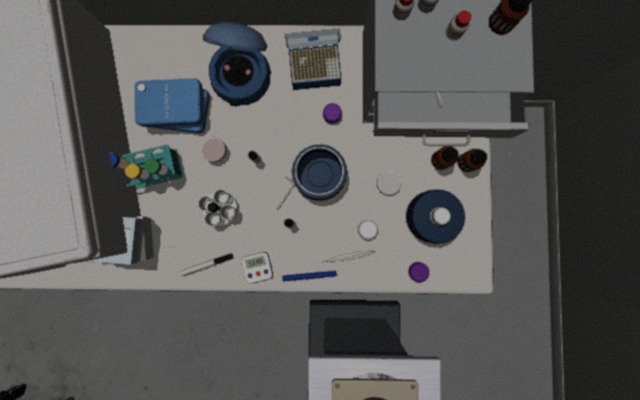

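View pics/scene0.png

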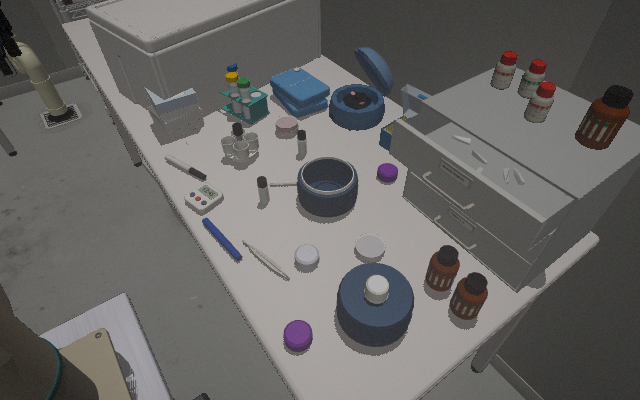

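Core look-alikes: the silver puck at top (368,230) fits the description. The purple pucks at (332,113) and (419,272), the pinkish jar at (214,150) and the clear dish at (389,182) do not. I'll crop the choice and plan the approach.

```bash
cat >> h.py <<'E'
from scipy.spatial.transform import Rotation as R
def plan(way,yaw=None):
    """way: list of world TCP targets; yaw: azimuth deg of tool y"""
    st=env.sense();M=R.from_rotvec(st['ee_rot']).as_matrix();p=np.array(st['position'])
    az=np.degrees(np.arctan2(M[1,1],M[0,1]));print('at',p.round(1),'yaw',az.round(2),'t',round(st['time_s'],1),'w',round(st['gripper_width']*85.4,1),'f',np.round(st['wrist_force'],1))
    if yaw is None: yaw=az
    y=np.radians(yaw);T=np.array([[np.sin(y),np.cos(y),0],[-np.cos(y),np.sin(y),0],[0,0,-1]]); T[:,0]=np.cross(T[:,1],T[:,2])
    rv=R.from_matrix(M.T@T).as_rotvec()/(2*np.pi);print('turn',rv.round(4))
    first=True
    for w in way:
        w=np.array(w,float)
        while True:
            d=(M if first else T).T@(w-p)/80;k=max(1,np.ceil(np.abs(d).max()/0.999-1e-6))
            print('  call',(d/k).round(3),'remaining',int(k));p=p+(w-p)/k
            first=False
            if k<=1:break
E
python3 - <<'E'
from h import *
plan([(350,420,231),(460,20,160)],90)
i=cv2.imread('pics/top0.png')[200:260,330:410];j=cv2.imread('pics/scene0.png')[220:290,260:350]
cv2.imwrite('pics/crop.png',np.hstack([cv2.resize(i,(400,300)),cv2.resize(j,(400,300))]))
E
```

```text
at [153.7 631.6 231.3] yaw 76.32 t 0.8 w 85.4 f [-0.4  0.3 -0.1]
turn [ 0.    -0.    -0.038]
  call [-0.752 -0.497  0.001] remaining 4
  call [-0.92  -0.992  0.002] remaining 2
  call [-0.92  -0.992  0.002] remaining 1
  call [-0.229 -0.833  0.148] remaining 6
  call [-0.229 -0.833  0.148] remaining 5
  call [-0.229 -0.833  0.148] remaining 4
  call [-0.229 -0.833  0.148] remaining 3
  call [-0.229 -0.833  0.148] remaining 2
  call [-0.229 -0.833  0.148] remaining 1
```

View pics/crop.png

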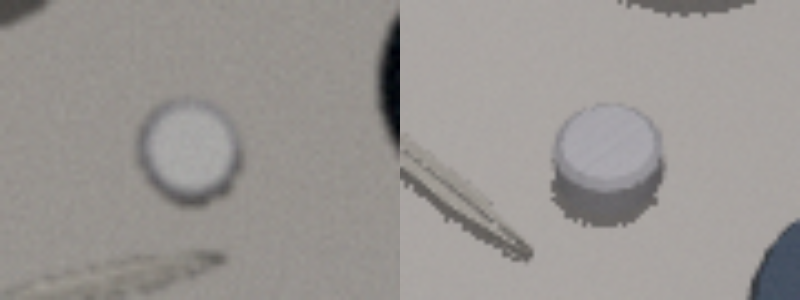

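The crop shows a silver puck with a chamfered top edge, so it is the core. Tweezers lie just in front of it. Setting out.

Emit:
carry_out([
  {"dx": -0.75, "dy": -0.5, "dz": 0, "az": -0.038, "jaw": 85},
  {"dx": -0.75, "dy": -0.5, "dz": 0, "az": -0.038, "jaw": 85},
  {"dx": -0.75, "dy": -0.5, "dz": 0, "az": -0.038, "jaw": 85},
])

```text
validation failed for argument at $.co...
```

Emit:
carry_out([
  {"dx": -0.92, "dy": -0.99, "dz": 0, "jaw": 85},
  {"dx": -0.92, "dy": -0.99, "dz": 0, "jaw": 85},
  {"dx": -0.92, "dy": -0.99, "dz": 0, "jaw": 85},
  {"dx": -0.92, "dy": -0.99, "dz": 0, "jaw": 85},
])

```text
validation failed for argument at $.co...
```

Emit:
carry_out([
  {"dx": -0.92, "dy": -0.99, "dz": 0, "jaw": 85},
  {"dx": -0.92, "dy": -0.99, "dz": 0, "jaw": 85},
  {"dx": -0.92, "dy": -0.99, "dz": 0, "jaw": 85},
  {"dx": -0.92, "dy": -0.99, "dz": 0, "jaw": 85},
])

```text
validation failed for argument at $.co...
```

Emit:
carry_out([
  {"dx": -0.28, "dy": -1, "dz": 0, "jaw": 85},
  {"dx": -0.28, "dy": -1, "dz": 0, "jaw": 85},
  {"dx": -0.28, "dy": -1, "dz": 0, "jaw": 85},
  {"dx": -0.28, "dy": -1, "dz": 0, "jaw": 85},
])

```text
validation failed for argument at $.co...
```

Emit:
carry_out([
  {"dx": -0.28, "dy": -1, "dz": 0, "jaw": 85},
  {"dx": -0.28, "dy": -1, "dz": 0, "jaw": 85},
  {"dx": -0.28, "dy": -1, "dz": 0, "jaw": 85},
  {"dx": -0.28, "dy": -1, "dz": 0, "jaw": 85},
])

```text
validation failed for argument at $.co...
```

Emit:
carry_out([
  {"jaw": 85, "dx": -0.75, "dy": -0.5, "dz": 0, "ax": 0, "ay": 0, "az": -0.038},
  {"jaw": 85, "dx": -0.75, "dy": -0.5, "dz": 0, "ax": 0, "ay": 0, "az": -0.038},
  {"jaw": 85, "dx": -0.75, "dy": -0.5, "dz": 0, "ax": 0, "ay": 0, "az": -0.038},
])

```text
time_s: 1.05
position: [209.6, 572.9, 231.3]
ee_rot: [0.006, 3.137, -0.008]
wrist_force: [1.1, 0.1, -0.6]
gripper_width: 0.993
```

All keys are needed. Continuing.

Emit:
carry_out([
  {"jaw": 85, "dx": -0.92, "dy": -1, "dz": 0, "ax": 0, "ay": 0, "az": 0},
  {"jaw": 85, "dx": -0.92, "dy": -1, "dz": 0, "ax": 0, "ay": 0, "az": 0},
  {"jaw": 85, "dx": -0.92, "dy": -1, "dz": 0, "ax": 0, "ay": 0, "az": 0},
])

```text
time_s: 1.3
position: [279.5, 495.0, 231.4]
ee_rot: [0.006, 3.14, -0.003]
wrist_force: [0.9, -0.6, -0.4]
gripper_width: 0.992
```

Emit:
carry_out([
  {"jaw": 85, "dx": -0.92, "dy": -1, "dz": 0, "ax": 0, "ay": 0, "az": 0},
  {"jaw": 85, "dx": -0.92, "dy": -1, "dz": 0, "ax": 0, "ay": 0, "az": 0},
  {"jaw": 85, "dx": -0.92, "dy": -1, "dz": 0, "ax": 0, "ay": 0, "az": 0},
])

```text
time_s: 1.55
position: [353.2, 414.6, 231.5]
ee_rot: [0.008, 3.14, -0.003]
wrist_force: [0.6, 0.3, -0.8]
gripper_width: 0.993
```

Emit:
carry_out([
  {"jaw": 85, "dx": -0.28, "dy": -1, "dz": 0, "ax": 0, "ay": 0, "az": 0},
  {"jaw": 85, "dx": -0.28, "dy": -1, "dz": 0, "ax": 0, "ay": 0, "az": 0},
  {"jaw": 85, "dx": -0.28, "dy": -1, "dz": 0, "ax": 0, "ay": 0, "az": 0},
])

```text
time_s: 1.8
position: [375.3, 329.0, 231.2]
ee_rot: [0.019, 3.141, -0.011]
wrist_force: [-0.6, -1.4, -0.7]
gripper_width: 0.994
```

Emit:
carry_out([
  {"jaw": 85, "dx": -0.28, "dy": -1, "dz": 0, "ax": 0, "ay": 0, "az": 0},
  {"jaw": 85, "dx": -0.28, "dy": -1, "dz": 0, "ax": 0, "ay": 0, "az": 0},
  {"jaw": 85, "dx": -0.28, "dy": -1, "dz": 0, "ax": 0, "ay": 0, "az": 0},
])

```text
time_s: 2.05
position: [396.8, 249.8, 231.4]
ee_rot: [0.018, 3.141, -0.009]
wrist_force: [-0.7, -0.3, -0.6]
gripper_width: 0.992
```

Emit:
carry_out([
  {"jaw": 85, "dx": -0.28, "dy": -1, "dz": 0.1, "ax": 0, "ay": 0, "az": 0},
  {"jaw": 85, "dx": -0.28, "dy": -1, "dz": 0.1, "ax": 0, "ay": 0, "az": 0},
  {"jaw": 85, "dx": -0.28, "dy": -1, "dz": 0.1, "ax": 0, "ay": 0, "az": 0},
])

```text
time_s: 2.3
position: [418.6, 170.1, 223.0]
ee_rot: [-0.019, -3.141, 0.008]
wrist_force: [-0.3, 0.4, 0.0]
gripper_width: 0.995
```

Emit:
carry_out([
  {"jaw": 85, "dx": -0.28, "dy": -1, "dz": 0.2, "ax": 0, "ay": 0, "az": 0},
  {"jaw": 85, "dx": -0.28, "dy": -1, "dz": 0.2, "ax": 0, "ay": 0, "az": 0},
  {"jaw": 85, "dx": -0.28, "dy": -1, "dz": 0.2, "ax": 0, "ay": 0, "az": 0},
  {"jaw": 85, "dx": -0.28, "dy": -1, "dz": 0.2, "ax": 0, "ay": 0, "az": 0},
])

```text
time_s: 2.63
position: [439.8, 96.0, 207.1]
ee_rot: [-0.011, -3.141, 0.002]
wrist_force: [0.0, -0.3, -0.4]
gripper_width: 0.995
```

Emit:
carry_out([
  {"jaw": 85, "dx": -0.25, "dy": -0.95, "dz": 0.55, "ax": 0, "ay": 0, "az": 0},
  {"jaw": 85, "dx": -0.25, "dy": -0.95, "dz": 0.55, "ax": 0, "ay": 0, "az": 0},
  {"jaw": 85, "dx": -0.25, "dy": -0.95, "dz": 0.55, "ax": 0, "ay": 0, "az": 0},
  {"jaw": 85, "dx": -0.25, "dy": -0.95, "dz": 0.55, "ax": 0, "ay": 0, "az": 0},
  {"jaw": 85, "dx": -0.25, "dy": -0.95, "dz": 0.55, "ax": 0, "ay": 0, "az": 0},
])

```text
time_s: 3.05
position: [459.4, 24.0, 163.4]
ee_rot: [0.001, -3.141, -0.001]
wrist_force: [-0.1, -0.4, -0.1]
gripper_width: 0.996
```

Run:
```python
from h import *
s=snap('wrist','w1')
for q in ['core','container','vial_1','dish']: find('wrist',s,q)
plan([(460,20,160)],90)
print(np.array(s['extrinsics']).round(2), w2p(s,(460,20,24)))
```

```text
wrist core 0.85 [ 360. -105.   26.] [161.  65.]
wrist core 0.7 [459.  19.  30.] [316. 185.]
wrist container 0.94 [564. 113.  40.] [414. 293.]
wrist vial_1 0.89 [470. 202.  49.] [532. 205.]
wrist vial_1 0.61 [626. 295.  45.] [591. 349.]
wrist dish 0.58 [579. -33.  15.] [268. 291.]
at [459.6  24.2 163.9] yaw 90.15 t 3.3 w 84.8 f [0.3 0.4 0.9]
turn [0.0001 0.0002 0.0004]
  call [-0.005 -0.053  0.049] remaining 1
[[-0.0000e+00  1.0000e+00  0.0000e+00 -2.4670e+01]
 [ 9.5000e-01  0.0000e+00  3.1000e-01 -4.5654e+02]
 [ 3.1000e-01  0.0000e+00 -9.5000e-01  1.7161e+02]
 [ 0.0000e+00  0.0000e+00  0.0000e+00  1.0000e+00]] [317.37225273 184.49528969]
```

View pics/w1.png

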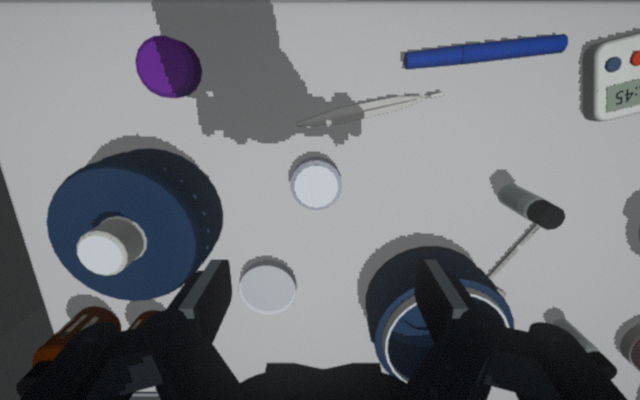

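The wrist view shows the core's top face at (316,184), matching the estimate (460,20). The container is at (440,320), the lid at (135,220) and the dish at (268,287). Descending.

Emit:
carry_out([
  {"jaw": 85, "dx": 0, "dy": -0.055, "dz": 0.5, "ax": 0, "ay": 0, "az": 0},
  {"jaw": 85, "dx": 0, "dy": -0.055, "dz": 1, "ax": 0, "ay": 0, "az": 0},
  {"jaw": 85, "dx": 0, "dy": -0.055, "dz": 1, "ax": 0, "ay": 0, "az": 0},
  {"jaw": 85, "dx": 0, "dy": -0.055, "dz": 1, "ax": 0, "ay": 0, "az": 0},
])

```text
time_s: 3.63
position: [457.5, 18.7, 82.1]
ee_rot: [0.002, -3.136, 0.0]
wrist_force: [-0.8, 0.2, 0.6]
gripper_width: 0.995
```

Emit:
carry_out([
  {"jaw": 85, "dx": 0, "dy": 0, "dz": 0.3, "ax": 0, "ay": 0, "az": 0},
  {"jaw": 85, "dx": 0, "dy": 0, "dz": 0.6, "ax": 0, "ay": 0, "az": 0},
  {"jaw": 85, "dx": 0, "dy": 0, "dz": 0.85, "ax": 0, "ay": 0, "az": 0},
  {"jaw": 85, "dx": 0, "dy": 0, "dz": 0.98, "ax": 0, "ay": 0, "az": 0},
  {"jaw": 85, "dx": 0, "dy": 0, "dz": 0.98, "ax": 0, "ay": 0, "az": 0},
  {"jaw": 85, "dx": 0, "dy": 0, "dz": 0.98, "ax": 0, "ay": 0, "az": 0},
])

```text
time_s: 4.13
position: [462.3, 17.7, 7.8]
ee_rot: [-0.0, 3.135, -0.004]
wrist_force: [-0.4, -0.5, -0.3]
gripper_width: 0.993
```

Emit:
carry_out([
  {"jaw": 85, "dx": 0.01, "dy": 0.02, "dz": 0.05, "ax": 0, "ay": 0, "az": 0},
  {"jaw": 85, "dx": 0.01, "dy": 0.02, "dz": 0.05, "ax": 0, "ay": 0, "az": 0},
  {"jaw": 85, "dx": 0.01, "dy": 0.02, "dz": 0.05, "ax": 0, "ay": 0, "az": 0},
  {"jaw": 85, "dx": 0.01, "dy": 0.02, "dz": 0.05, "ax": 0, "ay": 0, "az": 0},
])

```text
time_s: 4.47
position: [460.2, 19.4, 2.8]
ee_rot: [0.0, 3.138, -0.002]
wrist_force: [0.6, -0.3, 0.2]
gripper_width: 0.996
```

Emit:
carry_out([
  {"jaw": 60, "dx": 0, "dy": 0, "dz": 0, "ax": 0, "ay": 0, "az": 0},
  {"jaw": 50, "dx": 0, "dy": 0, "dz": 0, "ax": 0, "ay": 0, "az": 0},
  {"jaw": 40, "dx": 0, "dy": 0, "dz": 0, "ax": 0, "ay": 0, "az": 0},
  {"jaw": 30, "dx": 0, "dy": 0, "dz": 0, "ax": 0, "ay": 0, "az": 0},
  {"jaw": 30, "dx": 0, "dy": 0, "dz": 0, "ax": 0, "ay": 0, "az": 0},
  {"jaw": 30, "dx": 0, "dy": 0, "dz": 0, "ax": 0, "ay": 0, "az": 0},
  {"jaw": 30, "dx": 0, "dy": 0, "dz": 0, "ax": 0, "ay": 0, "az": 0},
  {"jaw": 30, "dx": 0, "dy": 0, "dz": 0, "ax": 0, "ay": 0, "az": 0},
])

```text
time_s: 5.13
position: [458.7, 19.6, 1.7]
ee_rot: [0.0, 3.141, -0.001]
wrist_force: [-1.4, 0.4, 11.2]
gripper_width: 0.54
```

Run:
```python
from h import *
# container centre from top: fit white neck ellipse
s=snap('top','top1')
im=s['img'];h=cv2.cvtColor(im,cv2.COLOR_RGB2HSV)
c=im[135:210,280:360].astype(int)
cv2.imwrite('pics/cont.png',cv2.resize(cv2.cvtColor(im[110:240,195:365],cv2.COLOR_RGB2BGR),(785,600),interpolation=cv2.INTER_CUBIC))
for q in ['container','carrier','vial_1']: find('top',s,q)
for p in [(600,133,62),(600,133,70),(513,375,92)]: print(w2p(s,p))
plan([(460,20,3)])
```

```text
top container 0.84 [599. 133.  13.] [321. 172.]
top carrier 0.72 [508. 376.  32.] [220. 208.]
top vial_1 0.58 [632. 291.  63.] [254. 155.]
[320.81737299 169.44052479]
[320.79810208 168.98197872]
[213.79650019 204.87983375]
at [458.7  19.5   1.7] yaw 89.99 t 5.3 w 45.8 f [-1.1 -1.  11.1]
turn [-0.0001  0.0001  0.    ]
  call [-0.016  0.006 -0.016] remaining 1
```

View pics/cont.png

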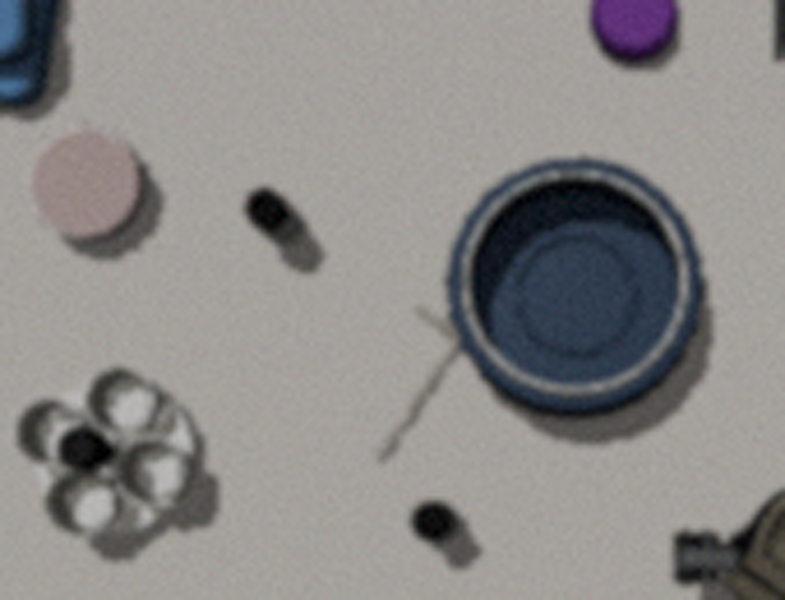

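Run:
```python
from h import *
s=snap('top')
print(p2w(s,(320.3,171),70),p2w(s,(319.8,171.7),62),p2w(s,(320.2,174.1),14))
# fine: ellipse fit of bright ring
g=cv2.cvtColor(s['img'],cv2.COLOR_RGB2HSV)
im=s['img'].astype(float);c0=np.array([320.3,171]);P=[]
for a in np.linspace(0,2*np.pi,90,endpoint=False):
    r=np.linspace(20,29,60);x=(c0[0]+r*np.cos(a)).astype(np.float32)[None];y=(c0[1]+r*np.sin(a)).astype(np.float32)[None]
    v=cv2.remap(im[:,:,0].astype(np.float32),x,y,cv2.INTER_LINEAR)[0]
    d=np.convolve(v,np.ones(3)/3,'same')[1:-1][:]; k=d[:int(40)].argmax()+1
    P.append((x[0,k],y[0,k]))
e=cv2.fitEllipse(np.array(P,np.float32));print(e,p2w(s,e[0],68))
```

```text
[595.25421274 134.11725489  70.        ] [594.63374858 135.34161927  62.        ] [594.86780377 134.74570031  14.        ]
((319.02301025390625, 170.3375701904297), (46.88957977294922, 48.12096405029297), 71.79690551757812) [597.0492325  137.13071582  68.        ]
```

Emit:
carry_out([
  {"jaw": 30, "dx": 0, "dy": 0, "dz": -0.15, "ax": 0, "ay": 0, "az": 0},
  {"jaw": 30, "dx": 0, "dy": 0, "dz": -0.3, "ax": 0, "ay": 0, "az": 0},
  {"jaw": 30, "dx": 0, "dy": 0, "dz": -0.5, "ax": 0, "ay": 0, "az": 0},
  {"jaw": 30, "dx": 0, "dy": 0, "dz": -0.75, "ax": 0, "ay": 0, "az": 0},
  {"jaw": 30, "dx": 0, "dy": 0, "dz": -1, "ax": 0, "ay": 0, "az": 0},
  {"jaw": 30, "dx": 0, "dy": 0, "dz": -1, "ax": 0, "ay": 0, "az": 0},
  {"jaw": 30, "dx": 0, "dy": 0, "dz": -1, "ax": 0, "ay": 0, "az": 0},
])

```text
time_s: 5.97
position: [459.0, 19.5, 81.4]
ee_rot: [0.001, 3.14, 0.0]
wrist_force: [0.6, 0.6, -1.8]
gripper_width: 0.535
```

Emit:
carry_out([
  {"jaw": 30, "dx": -0.15, "dy": 0.15, "dz": -0.2, "ax": 0, "ay": 0, "az": 0},
  {"jaw": 30, "dx": -0.4, "dy": 0.4, "dz": -0.5, "ax": 0, "ay": 0, "az": 0},
  {"jaw": 30, "dx": -0.7, "dy": 0.6, "dz": -0.75, "ax": 0, "ay": 0, "az": 0},
  {"jaw": 30, "dx": -0.85, "dy": 0.72, "dz": -0.75, "ax": 0, "ay": 0, "az": 0},
])

```text
time_s: 6.3
position: [531.0, 80.4, 143.4]
ee_rot: [-0.001, 3.134, 0.005]
wrist_force: [1.3, 0.7, -1.4]
gripper_width: 0.541
```

Emit:
carry_out([
  {"jaw": 30, "dx": -0.25, "dy": 0.2, "dz": 0, "ax": 0, "ay": 0, "az": 0},
  {"jaw": 30, "dx": -0.5, "dy": 0.4, "dz": 0, "ax": 0, "ay": 0, "az": 0},
  {"jaw": 30, "dx": -0.75, "dy": 0.6, "dz": 0, "ax": 0, "ay": 0, "az": 0},
  {"jaw": 30, "dx": -0.85, "dy": 0.72, "dz": 0, "ax": 0, "ay": 0, "az": 0},
  {"jaw": 30, "dx": -0.85, "dy": 0.72, "dz": 0, "ax": 0, "ay": 0, "az": 0},
  {"jaw": 30, "dx": -0.85, "dy": 0.72, "dz": 0, "ax": 0, "ay": 0, "az": 0},
])

```text
time_s: 6.8
position: [593.3, 135.1, 139.0]
ee_rot: [0.002, -3.138, 0.002]
wrist_force: [0.0, -1.0, -1.2]
gripper_width: 0.539
```

Run:
```python
from h import *
s=snap('wrist','w2')
i=s['img'].copy()
for z,r,col in ((62,65,(255,0,0)),(70,55,(0,255,0))):
  pts=np.array([w2p(s,(595+r*np.cos(a),134.7+r*np.sin(a),z)) for a in np.linspace(0,6.28,80)]).astype(np.int32)
  cv2.polylines(i,[pts],True,col,1)
cv2.imwrite('pics/w2.png',cv2.cvtColor(i,cv2.COLOR_RGB2BGR))
plan([(595,135,140)],90)
```

```text
at [593.  134.  139.2] yaw 90.02 t 6.8 w 45.6 f [-0.2 -0.4 -1.4]
turn [-0.0003 -0.0005  0.0001]
  call [-0.025  0.012 -0.01 ] remaining 1
```

View pics/w2.png

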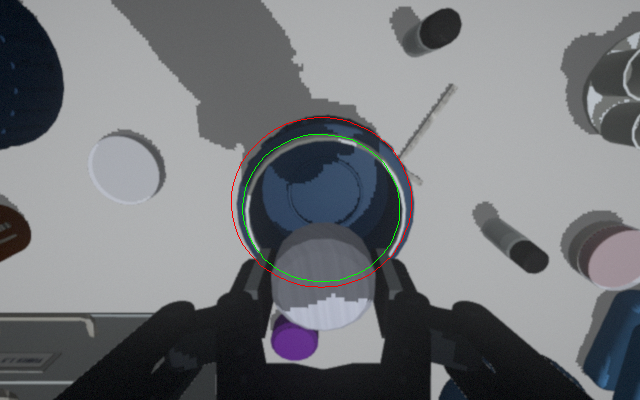

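The neck ring shows 3–4 px to the right of and below my overlay, which puts the container at about (597,137). Its key and vials are clear of the gripper. Lowering the core.

Emit:
carry_out([
  {"jaw": 30, "dx": -0.05, "dy": 0.035, "dz": 0, "ax": 0, "ay": 0, "az": 0},
  {"jaw": 30, "dx": -0.05, "dy": 0.035, "dz": 0.25, "ax": 0, "ay": 0, "az": 0},
  {"jaw": 30, "dx": -0.05, "dy": 0.035, "dz": 0.5, "ax": 0, "ay": 0, "az": 0},
  {"jaw": 30, "dx": -0.05, "dy": 0.035, "dz": 0.7, "ax": 0, "ay": 0, "az": 0},
  {"jaw": 30, "dx": -0.05, "dy": 0.035, "dz": 0.8, "ax": 0, "ay": 0, "az": 0},
  {"jaw": 30, "dx": -0.05, "dy": 0.035, "dz": 0.8, "ax": 0, "ay": 0, "az": 0},
])

```text
time_s: 7.35
position: [597.0, 136.4, 75.0]
ee_rot: [-0.001, -3.138, 0.003]
wrist_force: [-1.5, 0.0, -0.4]
gripper_width: 0.537
```

Emit:
carry_out([
  {"jaw": 30, "dx": 0, "dy": 0, "dz": 0.2, "ax": 0, "ay": 0, "az": 0},
  {"jaw": 30, "dx": 0, "dy": 0, "dz": 0.4, "ax": 0, "ay": 0, "az": 0},
  {"jaw": 30, "dx": 0, "dy": 0, "dz": 0.55, "ax": 0, "ay": 0, "az": 0},
  {"jaw": 30, "dx": 0, "dy": 0, "dz": 0.65, "ax": 0, "ay": 0, "az": 0},
  {"jaw": 30, "dx": 0, "dy": 0, "dz": 0.72, "ax": 0, "ay": 0, "az": 0},
  {"jaw": 30, "dx": 0, "dy": 0, "dz": 0.72, "ax": 0, "ay": 0, "az": 0},
  {"jaw": 30, "dx": 0, "dy": 0, "dz": 0.72, "ax": 0, "ay": 0, "az": 0},
])

```text
time_s: 7.93
position: [599.2, 137.4, 20.2]
ee_rot: [0.001, 3.14, -0.001]
wrist_force: [0.2, -1.2, 4.4]
gripper_width: 0.535
```

Run:
```python
from h import *
s=snap('wrist','w3')
plan([(597,137,14)],90)
find('wrist',s,'core');find('wrist',s,'container')
i=s['img'].copy()
for z,r,x,y in ((62,65,597,137),(70,56.5,597,137)):
  pts=np.array([w2p(s,(x+r*np.cos(a),y+r*np.sin(a),z)) for a in np.linspace(0,6.28,80)]).astype(np.int32)
  cv2.polylines(i,[pts],True,(255,0,0),1)
cv2.imwrite('pics/w3.png',cv2.cvtColor(i,cv2.COLOR_RGB2BGR))
```

```text
at [599.3 137.4  20.3] yaw 89.97 t 8.0 w 45.6 f [-0.  -1.7  3.9]
turn [-0.      0.0002 -0.0001]
  call [ 0.029 -0.005  0.078] remaining 1
wrist core 0.96 [596. 140.  45.] [327. 282.]
wrist container 0.92 [571. 138.  37.] [323. 221.]
```

View pics/w3.png

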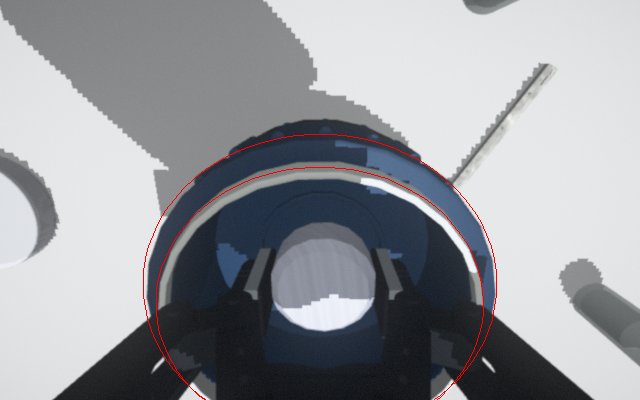

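Run:
```python
from h import *
s=snap('wrist')
for x in (593,595,597,599,601):
  print(x,'ring inner top',w2p(s,(x-30,137,16)).round(1),'outer?',w2p(s,(x-33,137,16)).round(1),'neck outer',w2p(s,(x-56.5,137,70)).round(1),'neck in',w2p(s,(x-54,137,70)).round(1),'rim',w2p(s,(x-65,137,62)).round(1))
for z in (40,43): print('core top near edge', w2p(s,(599-20,138,z)),w2p(s,(599+20,138,z)))
i=cv2.cvtColor(s['img'],cv2.COLOR_RGB2BGR)[110:350,140:510]
i=cv2.convertScaleAbs(i,alpha=1.6,beta=20)
cv2.imwrite('pics/w3c.png',cv2.resize(i,(800,519),interpolation=cv2.INTER_CUBIC))
```

```text
593 ring inner top [320.6 187.6] outer? [320.6 181.5] neck outer [319.4 153. ] neck in [319.4 161.5] rim [319.5 120.6]
595 ring inner top [320.6 191.6] outer? [320.6 185.5] neck outer [319.4 159.8] neck in [319.4 168.2] rim [319.5 127.2]
597 ring inner top [320.6 195.6] outer? [320.6 189.6] neck outer [319.4 166.6] neck in [319.4 174.8] rim [319.5 133.8]
599 ring inner top [320.6 199.5] outer? [320.6 193.6] neck outer [319.4 173.2] neck in [319.5 181.3] rim [319.6 140.3]
601 ring inner top [320.6 203.5] outer? [320.6 197.6] neck outer [319.5 179.7] neck in [319.5 187.8] rim [319.6 146.8]
core top near edge [322.74543035 240.45820991] [322.76051754 319.5913676 ]
core top near edge [322.75167086 243.67589487] [322.76651103 324.0786685 ]
```

View pics/w3c.png

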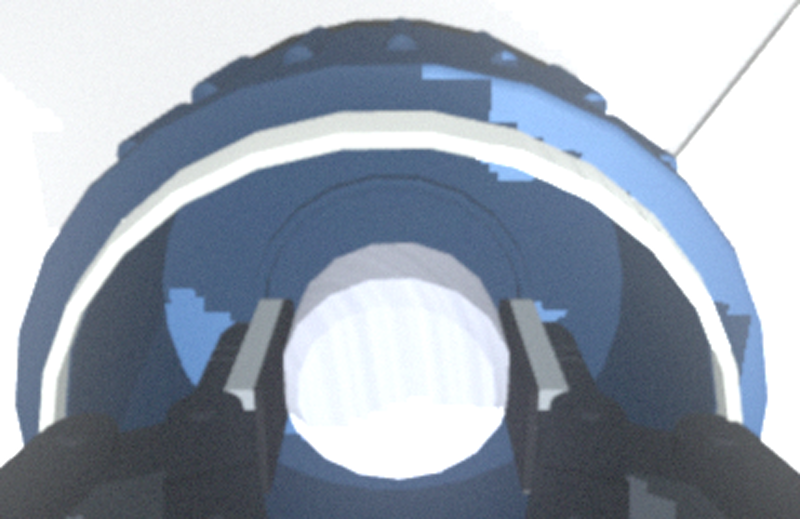

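Emit:
carry_out([
  {"jaw": 30, "dx": 0.03, "dy": 0, "dz": 0.02, "ax": 0, "ay": 0, "az": 0},
  {"jaw": 30, "dx": 0.03, "dy": 0, "dz": 0.03, "ax": 0, "ay": 0, "az": 0},
  {"jaw": 30, "dx": 0.03, "dy": 0, "dz": 0.03, "ax": 0, "ay": 0, "az": 0},
  {"jaw": 30, "dx": 0.03, "dy": 0, "dz": 0.03, "ax": 0, "ay": 0, "az": 0},
])

```text
time_s: 8.47
position: [599.5, 137.5, 19.7]
ee_rot: [0.003, 3.135, 0.001]
wrist_force: [0.0, -4.8, 16.4]
gripper_width: 0.535
```

Run:
```python
from h import *
plan([(597,137,14)],90)
```

```text
at [599.5 137.5  19.7] yaw 89.9 t 8.5 w 45.7 f [ 0.  -4.8 16.4]
turn [ 0.0001  0.001  -0.0003]
  call [ 0.032 -0.006  0.072] remaining 1
```

Emit:
carry_out([
  {"jaw": 30, "dx": 0, "dy": 0, "dz": -0.15, "ax": 0, "ay": 0, "az": 0},
  {"jaw": 30, "dx": 0, "dy": 0, "dz": -0.15, "ax": 0, "ay": 0, "az": 0},
  {"jaw": 30, "dx": 0, "dy": 0, "dz": -0.15, "ax": 0, "ay": 0, "az": 0},
  {"jaw": 30, "dx": 0, "dy": 0, "dz": -0.15, "ax": 0, "ay": 0, "az": 0},
  {"jaw": 30, "dx": 0, "dy": 0, "dz": -0.15, "ax": 0, "ay": 0, "az": 0},
  {"jaw": 30, "dx": 0, "dy": 0, "dz": -0.15, "ax": 0, "ay": 0, "az": 0},
])

```text
time_s: 8.97
position: [595.5, 137.7, 28.2]
ee_rot: [0.0, -3.14, 0.0]
wrist_force: [0.2, 0.1, -1.3]
gripper_width: 0.535
```

Run:
```python
from h import *
plan([(597,137,14)],90)
s=snap('wrist')
i=cv2.cvtColor(s['img'],cv2.COLOR_RGB2BGR)[110:400,100:550]
cv2.imwrite('pics/w4.png',cv2.resize(i,(800,516),interpolation=cv2.INTER_CUBIC))
```

```text
at [595.5 137.7  28.2] yaw 90.01 t 9.0 w 45.7 f [ 0.2  0.1 -1.3]
turn [-0.     -0.0002  0.    ]
  call [-0.018 -0.009  0.178] remaining 1
```

View pics/w4.png

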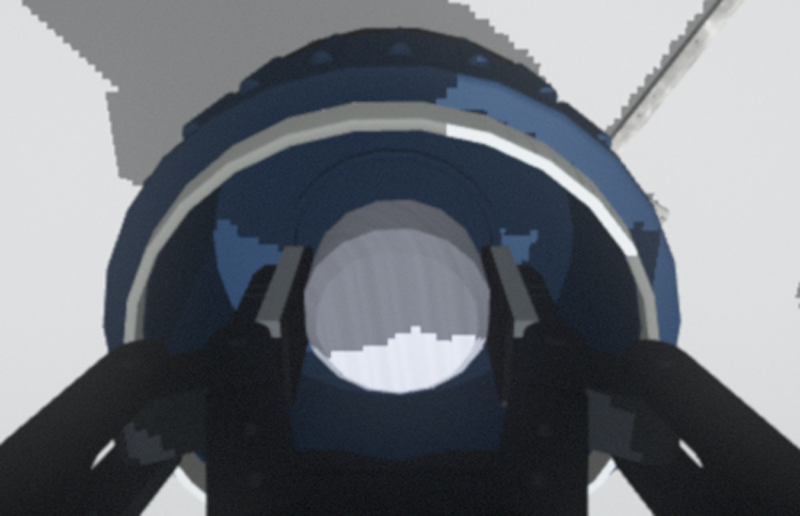

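Run:
```python
from h import *
s=snap('wrist')
from scipy.optimize import brentq
f=lambda row,z:brentq(lambda x:w2p(s,(x,138,z))[1]-row,450,700)
print('ring c', f(198.3,16)+30,f(194.4,16)+33, f(198.3,12)+30)
for z in (22,24,26.5): print('core c',z,f(221.4,z)+24,'top flat',f(110+228/1.778,z+24)+20,f(110+392/1.778,z+24)-20)
print('neck', f(110+120/1.778,70)+56.5,f(110+131/1.778,70)+54,'rim',f(110+67/1.778,62)+65)
E=np.array(s['extrinsics']);print('cam',-E[:3,:3].T@E[:3,3])
# core width px: cols
for z in (40,46,50): print(z,w2p(s,(596,138.3-24,z)),w2p(s,(596,138.3+24,z)), 'meas',100+304/1.778,100+490/1.778)
```

```text
ring c 597.3229689665538 598.2518745010278 598.6463371622855
core c 22 601.4641973060765 top flat 595.306815215504 603.1245947150162
core c 24 600.6400970768385 top flat 594.3593252859349 601.4139958435574
core c 26.5 599.6099717902912 top flat 593.1749628739735 599.2757472542337
neck 598.870783339963 598.4468056306871 rim 599.0426587258468
cam [515.93530866 138.11999118 171.32374816]
40 [270.99880753 273.31367883] [374.56820305 273.30733243] meas 270.97862767154106 375.59055118110234
46 [268.96360206 280.50880684] [376.62845838 280.49886347] meas 270.97862767154106 375.59055118110234
50 [267.51493469 285.63032762] [378.09491191 285.61766887] meas 270.97862767154106 375.59055118110234
```

The core looks about 2 mm too far in +x against the ring, and lower in the hand than I assumed, so the contact was probably the floor. I'll shift slightly, touch down lightly and release.

Emit:
carry_out([
  {"jaw": 30, "dx": 0.02, "dy": 0, "dz": 0.03, "ax": 0, "ay": 0, "az": 0},
  {"jaw": 30, "dx": 0.02, "dy": 0, "dz": 0.06, "ax": 0, "ay": 0, "az": 0},
  {"jaw": 30, "dx": 0.02, "dy": 0, "dz": 0.09, "ax": 0, "ay": 0, "az": 0},
  {"jaw": 30, "dx": 0.02, "dy": 0, "dz": 0.11, "ax": 0, "ay": 0, "az": 0},
  {"jaw": 30, "dx": 0.02, "dy": 0, "dz": 0.11, "ax": 0, "ay": 0, "az": 0},
  {"jaw": 30, "dx": 0.02, "dy": 0, "dz": 0.11, "ax": 0, "ay": 0, "az": 0},
])

```text
time_s: 9.57
position: [594.7, 137.5, 20.4]
ee_rot: [0.0, 3.141, -0.0]
wrist_force: [-0.7, -1.0, 3.8]
gripper_width: 0.534
```

Emit:
carry_out([
  {"jaw": 50, "dx": 0, "dy": 0, "dz": 0, "ax": 0, "ay": 0, "az": 0},
  {"jaw": 56, "dx": 0, "dy": 0, "dz": 0, "ax": 0, "ay": 0, "az": 0},
  {"jaw": 56, "dx": 0, "dy": 0, "dz": 0, "ax": 0, "ay": 0, "az": 0},
  {"jaw": 56, "dx": 0, "dy": 0, "dz": 0, "ax": 0, "ay": 0, "az": 0},
  {"jaw": 56, "dx": 0, "dy": 0, "dz": 0, "ax": 0, "ay": 0, "az": 0},
])

```text
time_s: 9.98
position: [595.3, 136.5, 20.8]
ee_rot: [0.002, 3.14, -0.002]
wrist_force: [-0.7, -3.5, 7.4]
gripper_width: 0.657
```

Emit:
carry_out([
  {"jaw": 56, "dx": 0, "dy": 0, "dz": -0.3, "ax": 0, "ay": 0, "az": 0},
  {"jaw": 56, "dx": 0, "dy": 0, "dz": -0.6, "ax": 0, "ay": 0, "az": 0},
  {"jaw": 56, "dx": 0, "dy": 0, "dz": -0.9, "ax": 0, "ay": 0, "az": 0},
  {"jaw": 56, "dx": 0, "dy": 0, "dz": -1, "ax": 0, "ay": 0, "az": 0},
  {"jaw": 56, "dx": 0, "dy": 0, "dz": -1, "ax": 0, "ay": 0, "az": 0},
])

```text
time_s: 10.4
position: [596.1, 138.6, 102.2]
ee_rot: [0.0, 3.137, 0.003]
wrist_force: [-0.3, -0.6, -0.6]
gripper_width: 0.652
```

Run:
```python
from h import *
s=snap('wrist','w5')
plan([(595,137,140)],90)
find('wrist',s,'core')
```

```text
at [595.1 137.9 100.6] yaw 89.99 t 10.4 w 55.9 f [-1.2 -0.2 -0.5]
turn [ 0.0001  0.0003 -0.    ]
  call [ 0.    -0.011 -0.493] remaining 1
wrist core 0.9 [730. 106.  22.] [285. 352.]
wrist core 0.65 [593. 137.  41.] [319. 211.]
```

View pics/w5.png

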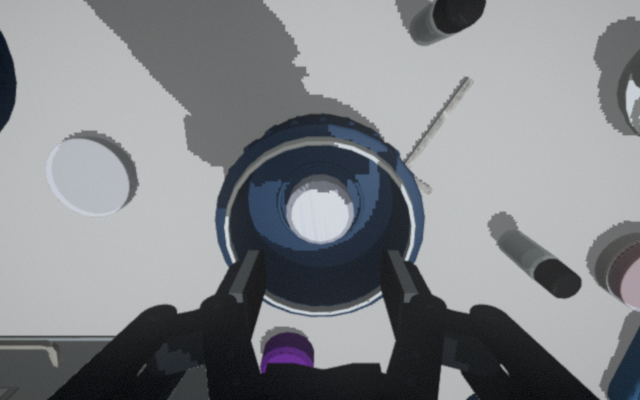

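Run:
```python
from h import *
def core_edge(s,c,r0,r1,name,z):
    g=cv2.GaussianBlur(cv2.cvtColor(s['img'],cv2.COLOR_RGB2GRAY),(0,0),0.7).astype(np.float32);sat=(s['img'].max(2).astype(int)-s['img'].min(2))
    m=((sat<45)&(g>85)).astype(np.uint8);m[:, :int(c[0]-r1)]=0;m[:,int(c[0]+r1):]=0;m[:int(c[1]-r1)]=0;m[int(c[1]+r1):]=0
    n,l,st,ct=cv2.connectedComponentsWithStats(m);k=1+st[1:,4].argmax()
    cs,_=cv2.findContours((l==k).astype(np.uint8),cv2.RETR_EXTERNAL,cv2.CHAIN_APPROX_NONE)
    hull=cv2.convexHull(cs[0]);e=cv2.fitEllipse(hull);print(name,st[k],e)
    return e
s=snap('wrist');e=core_edge(s,(320,211),0,45,'w',36)
for h in (36,40,44):
  print(h,p2w(s,e[0],h))
  # expected outline of upright core with bottom at h-24
  for X,Y in ((597,138),):
    P=[w2p(s,(X+r*np.cos(a),Y+r*np.sin(a),z)) for r,z in((24,h-24),(24,h-4),(20,h)) for a in np.linspace(0,6.28,60)]
    hu=cv2.convexHull(np.array(P,np.float32));print('  expect',cv2.boundingRect(hu),cv2.fitEllipse(hu))
i=cv2.cvtColor(s['img'],cv2.COLOR_RGB2BGR)[130:320,210:430]
a=cv2.resize(i,(440,380),interpolation=cv2.INTER_CUBIC)
s2=snap('scene');c=w2p(s2,(597,137,40)).astype(int);j=cv2.cvtColor(s2['img'],cv2.COLOR_RGB2BGR)[c[1]-45:c[1]+45,c[0]-42:c[0]+42]
cv2.imwrite('pics/w6.png',np.hstack([a,cv2.resize(j,(355,380),interpolation=cv2.INTER_CUBIC)]))
```

```text
w [ 287  183   70   67 3621] ((321.4834899902344, 216.14962768554688), (66.02479553222656, 69.95557403564453), 92.05809020996094)
36 [595.71211054 137.17373894  36.        ]
  expect (288, 175, 70, 72) ((322.6787414550781, 211.41064453125), (68.9825210571289, 71.77294158935547), 0.3852660357952118)
40 [594.13664613 137.18753842  40.        ]
  expect (287, 176, 71, 74) ((322.6813659667969, 213.39515686035156), (70.17533874511719, 72.9884262084961), 0.4099271297454834)
44 [592.56118172 137.2013379   44.        ]
  expect (287, 178, 72, 75) ((322.6840515136719, 215.44630432128906), (71.41040802001953, 74.24571228027344), 0.43627116084098816)
```

View pics/w6.png

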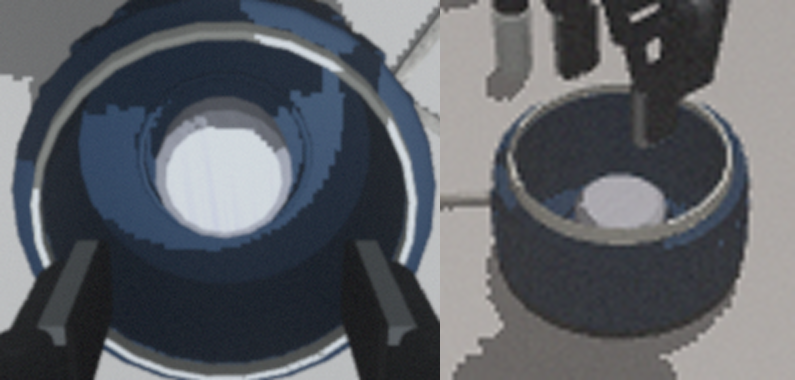

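The core sits inside the seat ring, low and level. Both views agree, and its outline fits the floor height. Next, the carrier's position from the earlier top picture.

Run:
```python
from h import *
s=snap('top')
f=lambda x,y:(195+x/4.618,110+y/4.615)
print('grip',p2w(s,f(88,450),92))
c=[p2w(s,f(*q),51) for q in ((128,398),(165,468),(90,503),(45,432))]
m=np.mean(c,0);print('mouths',m,[np.degrees(np.arctan2(*(q-m)[[1,0]])).round() for q in c],[np.linalg.norm(q-m).round() for q in c])
plan([(500,365,195)],90)
```

```text
grip [507.0378246  374.24266786  92.        ]
mouths [508.59514129 375.47143667  51.        ] [np.float64(-21.0), np.float64(-106.0), np.float64(164.0), np.float64(74.0)] [np.float64(29.0), np.float64(31.0), np.float64(28.0), np.float64(33.0)]
at [593.6 137.3  98.5] yaw 90.0 t 10.7 w 56.3 f [0.1 1.3 0.8]
turn [-0.0001 -0.0004  0.    ]
  call [ 0.391  0.948 -0.402] remaining 3
  call [ 0.39   0.949 -0.402] remaining 2
  call [ 0.39   0.949 -0.402] remaining 1
```

Emit:
carry_out([
  {"jaw": 56, "dx": 0.36, "dy": 0.99, "dz": -0.42, "ax": 0, "ay": 0, "az": 0},
  {"jaw": 56, "dx": 0.36, "dy": 0.99, "dz": -0.42, "ax": 0, "ay": 0, "az": 0},
  {"jaw": 56, "dx": 0.36, "dy": 0.99, "dz": -0.42, "ax": 0, "ay": 0, "az": 0},
])

```text
time_s: 10.9
position: [563.1, 226.3, 135.5]
ee_rot: [-0.013, 3.141, 0.013]
wrist_force: [-0.4, 1.4, 1.2]
gripper_width: 0.656
```

Emit:
carry_out([
  {"jaw": 56, "dx": 0.36, "dy": 0.99, "dz": -0.42, "ax": 0, "ay": 0, "az": 0},
  {"jaw": 56, "dx": 0.36, "dy": 0.99, "dz": -0.42, "ax": 0, "ay": 0, "az": 0},
  {"jaw": 56, "dx": 0.36, "dy": 0.99, "dz": -0.42, "ax": 0, "ay": 0, "az": 0},
])

```text
time_s: 11.15
position: [533.5, 305.9, 169.6]
ee_rot: [-0.015, 3.141, 0.014]
wrist_force: [-0.6, 0.8, -0.1]
gripper_width: 0.657
```

Emit:
carry_out([
  {"jaw": 56, "dx": 0.36, "dy": 0.99, "dz": -0.42, "ax": 0, "ay": 0, "az": 0},
  {"jaw": 56, "dx": 0.36, "dy": 0.99, "dz": -0.42, "ax": 0, "ay": 0, "az": 0},
  {"jaw": 56, "dx": 0.36, "dy": 0.99, "dz": -0.42, "ax": 0, "ay": 0, "az": 0},
  {"jaw": 56, "dx": 0.36, "dy": 0.99, "dz": -0.42, "ax": 0, "ay": 0, "az": 0},
  {"jaw": 56, "dx": 0.36, "dy": 0.99, "dz": -0.42, "ax": 0, "ay": 0, "az": 0},
])

```text
time_s: 11.57
position: [507.6, 375.4, 200.0]
ee_rot: [0.003, -3.141, 0.002]
wrist_force: [-0.3, -0.4, 0.6]
gripper_width: 0.657
```

Run:
```python
from h import *
s=snap('wrist')
for q in ['carrier','vial_1']: find('wrist',s,q)
plan([(508,375,200)],90)
i=s['img'].copy()
X,Y,A=508,375,np.radians(-18)
def circ(x,y,z,r,col):
  pts=np.array([w2p(s,(x+r*np.cos(a),y+r*np.sin(a),z)) for a in np.linspace(0,6.28,60)]).astype(np.int32);cv2.polylines(i,[pts],True,col,1)
circ(X,Y,92,11,(255,0,0))
for k in range(4): circ(X+28*np.cos(A+k*np.pi/2),Y+28*np.sin(A+k*np.pi/2),51,17,(0,255,0))
c=w2p(s,(X,Y,60)).astype(int);x0=max(0,c[0]-140);y0=max(0,c[1]-110);i=i[y0:y0+220,x0:x0+280];print(x0,y0)
cv2.imwrite('pics/w7.png',cv2.resize(cv2.cvtColor(i,cv2.COLOR_RGB2BGR),None,fx=2.5,fy=2.5,interpolation=cv2.INTER_CUBIC))
```

```text
wrist carrier 0.82 [504. 382.  37.] [329. 174.]
wrist vial_1 0.65 [472. 217.  52.] [146. 142.]
at [508.8 373.  199.6] yaw 89.87 t 11.7 w 56.1 f [-0.1 -0.2  0. ]
turn [-0.0004 -0.0002 -0.0004]
  call [ 0.011  0.025 -0.005] remaining 1
181 74
```

View pics/w7.png

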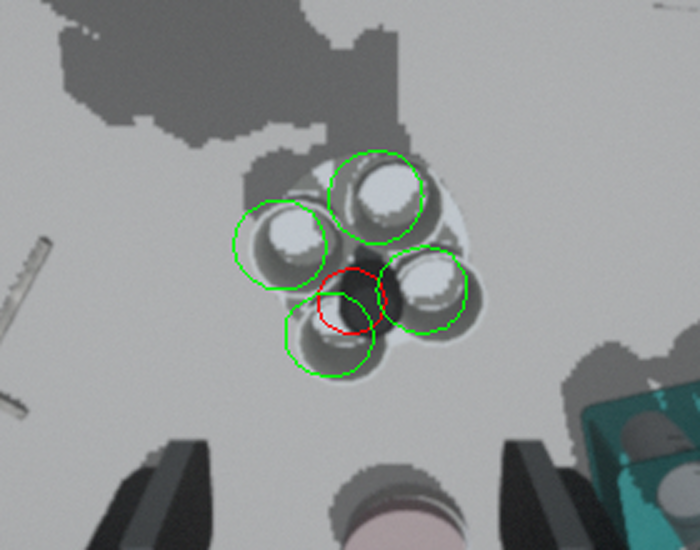

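Actual pockets lie about 4–5 mm to +y of the overlay and the yaw of −18° fits. So the carrier is at (508,379), with the pink jar and rack clear. I'll turn the jaws 18° and descend.

Emit:
carry_out([
  {"jaw": 56, "dx": 0, "dy": 0.06, "dz": 0.3, "ax": 0, "ay": 0, "az": 0.02},
  {"jaw": 56, "dx": 0, "dy": 0.06, "dz": 0.6, "ax": 0, "ay": 0, "az": 0.04},
  {"jaw": 56, "dx": 0, "dy": 0.06, "dz": 0.8, "ax": 0, "ay": 0, "az": 0.05},
  {"jaw": 56, "dx": 0, "dy": 0.06, "dz": 0.8, "ax": 0, "ay": 0, "az": 0.05},
  {"jaw": 56, "dx": 0, "dy": 0.06, "dz": 0.8, "ax": 0, "ay": 0, "az": 0.05},
  {"jaw": 56, "dx": 0, "dy": 0.06, "dz": 0.8, "ax": 0, "ay": 0, "az": 0.05},
])

```text
time_s: 12.22
position: [509.0, 379.9, 137.6]
ee_rot: [0.49, 3.102, 0.001]
wrist_force: [-0.5, 0.3, 0.6]
gripper_width: 0.656
```

Run:
```python
from h import *
plan([(508.3,379.3,61)],72)
s=snap('wrist')
g=cv2.cvtColor(s['img'],cv2.COLOR_RGB2GRAY);c=w2p(s,(508.3,379.3,92));print(c)
x,y=c.astype(int);w=g[max(0,y-60):y+60,x-60:x+60];m=(w<45).astype(np.uint8)
n,l,st,ct=cv2.connectedComponentsWithStats(m)
for k in range(1,n):
  if st[k,4]>150: print(st[k],ct[k]+[x-60,max(0,y-60)],p2w(s,ct[k]+[x-60,max(0,y-60)],84))
```

```text
at [509.  379.9 137.6] yaw 72.03 t 12.2 w 56.0 f [-0.5  0.3  0.6]
turn [0.0001 0.0001 0.0001]
  call [ 0.006 -0.01   0.958] remaining 1
[320.12557999 223.92913607]
[ 48  35  31  41 743] [322.82099596 214.68236878] [505.84368089 381.9002097   84.        ]
```

Emit:
carry_out([
  {"jaw": 56, "dx": 0, "dy": 0.02, "dz": 0.3, "ax": 0, "ay": 0, "az": 0},
  {"jaw": 56, "dx": 0, "dy": 0.02, "dz": 0.6, "ax": 0, "ay": 0, "az": 0},
  {"jaw": 56, "dx": 0, "dy": 0.02, "dz": 0.85, "ax": 0, "ay": 0, "az": 0},
  {"jaw": 56, "dx": 0, "dy": 0.02, "dz": 0.94, "ax": 0, "ay": 0, "az": 0},
  {"jaw": 56, "dx": 0, "dy": 0.02, "dz": 0.94, "ax": 0, "ay": 0, "az": 0},
  {"jaw": 56, "dx": 0, "dy": 0.02, "dz": 0.94, "ax": 0, "ay": 0, "az": 0},
])

```text
time_s: 12.77
position: [509.2, 382.2, 62.8]
ee_rot: [0.491, 3.102, 0.002]
wrist_force: [-0.1, 0.2, 0.5]
gripper_width: 0.659
```

Emit:
carry_out([
  {"jaw": 40, "dx": 0, "dy": 0, "dz": 0, "ax": 0, "ay": 0, "az": 0},
  {"jaw": 30, "dx": 0, "dy": 0, "dz": 0, "ax": 0, "ay": 0, "az": 0},
  {"jaw": 24, "dx": 0, "dy": 0, "dz": 0, "ax": 0, "ay": 0, "az": 0},
  {"jaw": 15, "dx": 0, "dy": 0, "dz": 0, "ax": 0, "ay": 0, "az": 0},
  {"jaw": 5, "dx": 0, "dy": 0, "dz": 0, "ax": 0, "ay": 0, "az": 0},
  {"jaw": 5, "dx": 0, "dy": 0, "dz": 0, "ax": 0, "ay": 0, "az": 0},
  {"jaw": 5, "dx": 0, "dy": 0, "dz": 0, "ax": 0, "ay": 0, "az": 0},
  {"jaw": 5, "dx": 0, "dy": 0, "dz": 0, "ax": 0, "ay": 0, "az": 0},
])

```text
time_s: 13.43
position: [509.2, 381.8, 62.8]
ee_rot: [0.492, 3.102, 0.001]
wrist_force: [-1.1, -1.8, 5.8]
gripper_width: 0.237
```

Emit:
carry_out([
  {"jaw": 5, "dx": 0, "dy": 0, "dz": -0.1, "ax": 0, "ay": 0, "az": 0},
  {"jaw": 5, "dx": 0, "dy": 0, "dz": -0.3, "ax": 0, "ay": 0, "az": 0},
  {"jaw": 5, "dx": 0, "dy": 0, "dz": -0.5, "ax": 0, "ay": 0, "az": 0},
  {"jaw": 5, "dx": 0, "dy": 0, "dz": -0.7, "ax": 0, "ay": 0, "az": -0.01},
  {"jaw": 5, "dx": 0, "dy": 0, "dz": -0.9, "ax": 0, "ay": 0, "az": -0.02},
  {"jaw": 5, "dx": 0, "dy": 0, "dz": -1, "ax": 0, "ay": 0, "az": -0.03},
  {"jaw": 5, "dx": 0, "dy": 0, "dz": -1, "ax": 0, "ay": 0, "az": -0.04},
  {"jaw": 5, "dx": 0, "dy": 0, "dz": -1, "ax": 0, "ay": 0, "az": -0.05},
  {"jaw": 5, "dx": 0, "dy": 0, "dz": -1, "ax": 0, "ay": 0, "az": -0.05},
  {"jaw": 5, "dx": 0, "dy": 0, "dz": -1, "ax": 0, "ay": 0, "az": -0.05},
])

```text
time_s: 14.27
position: [508.5, 381.4, 141.7]
ee_rot: [-0.003, -3.141, 0.0]
wrist_force: [0.1, -0.2, -2.1]
gripper_width: 0.234
```

Run:
```python
from h import *
plan([(598,137.5,180)],90)
```

```text
at [508.5 381.4 141.7] yaw 89.89 t 14.3 w 20.0 f [ 0.1 -0.2 -2.1]
turn [-0.     -0.0001 -0.0003]
  call [-0.281 -0.762 -0.12 ] remaining 4
  call [-0.28  -0.762 -0.12 ] remaining 3
  call [-0.28  -0.762 -0.12 ] remaining 2
  call [-0.28  -0.762 -0.12 ] remaining 1
```

Emit:
carry_out([
  {"jaw": 5, "dx": -0.05, "dy": -0.15, "dz": -0.05, "ax": 0, "ay": 0, "az": 0},
  {"jaw": 5, "dx": -0.15, "dy": -0.45, "dz": -0.1, "ax": 0, "ay": 0, "az": 0},
  {"jaw": 5, "dx": -0.28, "dy": -0.76, "dz": -0.12, "ax": 0, "ay": 0, "az": 0},
])

```text
time_s: 14.52
position: [530.6, 320.9, 152.0]
ee_rot: [-0.003, 3.142, 0.001]
wrist_force: [0.9, -1.3, -1.3]
gripper_width: 0.234
```

Emit:
carry_out([
  {"jaw": 5, "dx": -0.14, "dy": -0.38, "dz": -0.06, "ax": 0, "ay": 0, "az": 0},
  {"jaw": 5, "dx": -0.28, "dy": -0.76, "dz": -0.12, "ax": 0, "ay": 0, "az": 0},
])

```text
time_s: 14.68
position: [553.6, 258.0, 161.1]
ee_rot: [-0.001, -3.141, 0.001]
wrist_force: [1.3, -0.0, -1.4]
gripper_width: 0.236
```

Emit:
carry_out([
  {"jaw": 5, "dx": -0.14, "dy": -0.38, "dz": -0.06, "ax": 0, "ay": 0, "az": 0},
  {"jaw": 5, "dx": -0.28, "dy": -0.76, "dz": -0.12, "ax": 0, "ay": 0, "az": 0},
])

```text
time_s: 14.85
position: [576.2, 196.5, 170.9]
ee_rot: [-0.003, -3.142, 0.002]
wrist_force: [-0.8, 0.3, -1.8]
gripper_width: 0.236
```

Emit:
carry_out([
  {"jaw": 5, "dx": -0.12, "dy": -0.35, "dz": -0.06, "ax": 0, "ay": 0, "az": 0},
  {"jaw": 5, "dx": -0.2, "dy": -0.55, "dz": -0.12, "ax": 0, "ay": 0, "az": 0},
  {"jaw": 5, "dx": -0.26, "dy": -0.7, "dz": -0.12, "ax": 0, "ay": 0, "az": 0},
  {"jaw": 5, "dx": -0.28, "dy": -0.76, "dz": -0.12, "ax": 0, "ay": 0, "az": 0},
  {"jaw": 5, "dx": -0.28, "dy": -0.76, "dz": -0.12, "ax": 0, "ay": 0, "az": 0},
  {"jaw": 5, "dx": -0.28, "dy": -0.76, "dz": -0.12, "ax": 0, "ay": 0, "az": 0},
  {"jaw": 5, "dx": -0.28, "dy": -0.76, "dz": -0.12, "ax": 0, "ay": 0, "az": 0},
  {"jaw": 5, "dx": -0.28, "dy": -0.76, "dz": -0.12, "ax": 0, "ay": 0, "az": 0},
])

```text
time_s: 15.52
position: [597.5, 140.4, 180.0]
ee_rot: [0.004, -3.141, -0.001]
wrist_force: [0.0, -0.3, -2.0]
gripper_width: 0.239
```

Run:
```python
from h import *
plan([(598,137.5,83)],90)
s=snap('wrist','w8')
st=env.sense();p=np.array(st['position']);i=s['img'].copy()
def circ(x,y,z,r,col):
  pts=np.array([w2p(s,(x+r*np.cos(a),y+r*np.sin(a),z)) for a in np.linspace(0,6.28,60)]).astype(np.int32);cv2.polylines(i,[pts],True,col,1)
circ(598,137.5,70,56.5,(255,0,0))
z=p[2]-62.8
for k in range(4): circ(p[0]+28*np.cos(k*np.pi/2),p[1]+28*np.sin(k*np.pi/2),z+51,17,(0,255,0))
circ(p[0],p[1],z,47,(255,255,0))
cv2.imwrite('pics/w8.png',cv2.cvtColor(i,cv2.COLOR_RGB2BGR))
```

```text
at [597.5 140.4 180. ] yaw 90.16 t 15.5 w 20.4 f [ 0.  -0.3 -2. ]
turn [ 0.0001 -0.0001  0.0004]
  call [-0.004 -0.019  0.606] remaining 2
  call [-0.003 -0.018  0.606] remaining 1
```

View pics/w8.png

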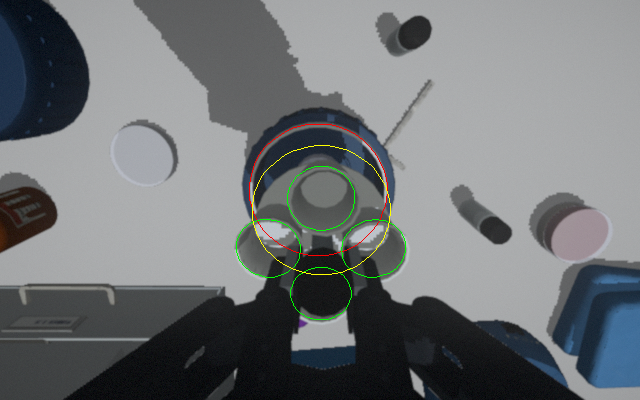

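The held carrier matches the overlay, centred under the TCP with its pockets along ±x and ±y. The neck ring lies at about (598,138). Lowering.

Emit:
carry_out([
  {"jaw": 5, "dx": -0.005, "dy": -0.03, "dz": 0.1, "ax": 0, "ay": 0, "az": 0},
  {"jaw": 5, "dx": -0.005, "dy": -0.03, "dz": 0.3, "ax": 0, "ay": 0, "az": 0},
  {"jaw": 5, "dx": -0.005, "dy": -0.03, "dz": 0.5, "ax": 0, "ay": 0, "az": 0},
  {"jaw": 5, "dx": -0.005, "dy": -0.03, "dz": 0.7, "ax": 0, "ay": 0, "az": 0},
  {"jaw": 5, "dx": -0.005, "dy": -0.03, "dz": 0.85, "ax": 0, "ay": 0, "az": 0},
  {"jaw": 5, "dx": -0.005, "dy": -0.03, "dz": 0.9, "ax": 0, "ay": 0, "az": 0},
  {"jaw": 5, "dx": -0.005, "dy": -0.03, "dz": 0.9, "ax": 0, "ay": 0, "az": 0},
  {"jaw": 5, "dx": -0.005, "dy": -0.03, "dz": 0.9, "ax": 0, "ay": 0, "az": 0},
])

```text
time_s: 16.23
position: [598.8, 136.4, 108.3]
ee_rot: [-0.0, 3.141, 0.001]
wrist_force: [-0.3, -0.4, -0.9]
gripper_width: 0.232
```

Run:
```python
from h import *
snap('wrist');snap('wrist');plan([(598,138,83)],90)
```

```text
at [599.3 136.4 109. ] yaw 90.0 t 16.3 w 20.2 f [ 0.1 -0.1 -1.6]
turn [ 0.0001  0.0002 -0.    ]
  call [0.017 0.019 0.325] remaining 1
```

Emit:
carry_out([
  {"jaw": 5, "dx": 0.015, "dy": 0.02, "dz": 0.06, "ax": 0, "ay": 0, "az": 0},
  {"jaw": 5, "dx": 0.015, "dy": 0.02, "dz": 0.12, "ax": 0, "ay": 0, "az": 0},
  {"jaw": 5, "dx": 0.015, "dy": 0.02, "dz": 0.18, "ax": 0, "ay": 0, "az": 0},
  {"jaw": 5, "dx": 0.015, "dy": 0.02, "dz": 0.23, "ax": 0, "ay": 0, "az": 0},
  {"jaw": 5, "dx": 0.015, "dy": 0.02, "dz": 0.27, "ax": 0, "ay": 0, "az": 0},
  {"jaw": 5, "dx": 0.015, "dy": 0.02, "dz": 0.3, "ax": 0, "ay": 0, "az": 0},
  {"jaw": 5, "dx": 0.015, "dy": 0.02, "dz": 0.32, "ax": 0, "ay": 0, "az": 0},
  {"jaw": 5, "dx": 0.015, "dy": 0.02, "dz": 0.32, "ax": 0, "ay": 0, "az": 0},
  {"jaw": 5, "dx": 0.015, "dy": 0.02, "dz": 0.32, "ax": 0, "ay": 0, "az": 0},
])

```text
time_s: 17.08
position: [597.6, 137.7, 82.8]
ee_rot: [0.0, 3.141, -0.0]
wrist_force: [-0.7, -0.5, 1.8]
gripper_width: 0.233
```

Emit:
carry_out([
  {"jaw": 25, "dx": 0, "dy": 0, "dz": 0, "ax": 0, "ay": 0, "az": 0},
  {"jaw": 35, "dx": 0, "dy": 0, "dz": 0, "ax": 0, "ay": 0, "az": 0},
  {"jaw": 45, "dx": 0, "dy": 0, "dz": 0, "ax": 0, "ay": 0, "az": 0},
  {"jaw": 45, "dx": 0, "dy": 0, "dz": 0, "ax": 0, "ay": 0, "az": 0},
  {"jaw": 45, "dx": 0, "dy": 0, "dz": 0, "ax": 0, "ay": 0, "az": 0},
  {"jaw": 45, "dx": 0, "dy": 0, "dz": -0.3, "ax": 0, "ay": 0, "az": 0},
  {"jaw": 45, "dx": 0, "dy": 0, "dz": -0.7, "ax": 0, "ay": 0, "az": 0},
  {"jaw": 45, "dx": 0, "dy": 0, "dz": -1, "ax": 0, "ay": 0, "az": 0},
  {"jaw": 45, "dx": 0, "dy": 0, "dz": -1, "ax": 0, "ay": 0, "az": 0},
])

```text
time_s: 17.83
position: [600.4, 139.3, 167.6]
ee_rot: [0.0, 3.133, 0.005]
wrist_force: [0.7, 1.0, -0.3]
gripper_width: 0.531
```

Emit:
carry_out([
  {"jaw": 45, "dx": 0.8, "dy": 0.4, "dz": 0, "ax": 0, "ay": 0, "az": 0},
  {"jaw": 45, "dx": 0.8, "dy": 0.4, "dz": 0, "ax": 0, "ay": 0, "az": 0},
  {"jaw": 45, "dx": 0.8, "dy": 0.4, "dz": 0, "ax": 0, "ay": 0, "az": 0},
])

```text
time_s: 18.08
position: [527.1, 173.2, 162.5]
ee_rot: [0.012, -3.137, -0.001]
wrist_force: [-0.8, -0.0, -0.4]
gripper_width: 0.528
```

Emit:
carry_out([
  {"jaw": 45, "dx": 0.8, "dy": 0.4, "dz": 0, "ax": 0, "ay": 0, "az": 0},
  {"jaw": 45, "dx": 0.8, "dy": 0.4, "dz": 0, "ax": 0, "ay": 0, "az": 0},
  {"jaw": 45, "dx": 0.8, "dy": 0.4, "dz": 0, "ax": 0, "ay": 0, "az": 0},
  {"jaw": 45, "dx": 0.8, "dy": 0.4, "dz": 0, "ax": 0, "ay": 0, "az": 0},
  {"jaw": 45, "dx": 0.8, "dy": 0.4, "dz": 0, "ax": 0, "ay": 0, "az": 0},
])

```text
time_s: 18.5
position: [470.1, 201.3, 162.4]
ee_rot: [0.0, 3.141, -0.001]
wrist_force: [0.4, -0.5, -0.6]
gripper_width: 0.529
```

```bash
cat >> h.py <<'E'
def cap(s,X,Y,z=66):
    """black cap top near guess: blob box -> world"""
    g=cv2.cvtColor(s['img'],cv2.COLOR_RGB2GRAY);c=w2p(s,(X,Y,60));x,y=c.astype(int);x0=x-45;y0=max(0,y-45)
    n,l,st,ct=cv2.connectedComponentsWithStats((g[y0:y+45,x0:x+45]<48).astype(np.uint8))
    for k in range(1,n):
        if st[k,4]>150:
            b=st[k];print('blob',b[0]+x0,b[1]+y0,b[2:],'centre->',p2w(s,ct[k]+[x0,y0],z-5).round(1),'pred top box',[w2p(s,(X+d[0],Y+d[1],z)).round(0).tolist() for d in((-11,0),(11,0),(0,-11),(0,11))])
E
python3 - <<'E'
from h import *
s=snap('wrist','w9');find('wrist',s,'vial_1');cap(s,471,200)
plan([(471,200,36)],90)
s=snap('top');find('top',s,'carrier');find('top',s,'vial_1')
E
```

```text
wrist vial_1 0.7 [471. 209.  66.] [332. 199.]
blob 320 188 [ 23  28 541] centre-> [474.3 208.5  61. ] pred top box [[320.0, 186.0], [320.0, 213.0], [306.0, 200.0], [334.0, 200.0]]
at [470.6 200.9 162.3] yaw 89.89 t 18.6 w 45.2 f [ 0.1  0.7 -1. ]
turn [-0.      0.0001 -0.0003]
  call [-0.002 -0.005  0.789] remaining 2
  call [-0.003 -0.006  0.789] remaining 1
top carrier 0.93 [599. 135.  43.] [320. 171.]
top vial_1 0.56 [629. 292.  64.] [254. 157.]
```

Emit:
carry_out([
  {"jaw": 45, "dx": -0.03, "dy": 0.09, "dz": 0.3, "ax": 0, "ay": 0, "az": 0},
  {"jaw": 45, "dx": -0.03, "dy": 0.09, "dz": 0.6, "ax": 0, "ay": 0, "az": 0},
  {"jaw": 45, "dx": -0.03, "dy": 0.09, "dz": 0.8, "ax": 0, "ay": 0, "az": 0},
  {"jaw": 45, "dx": -0.03, "dy": 0.09, "dz": 0.8, "ax": 0, "ay": 0, "az": 0},
  {"jaw": 45, "dx": -0.03, "dy": 0.09, "dz": 0.8, "ax": 0, "ay": 0, "az": 0},
  {"jaw": 45, "dx": -0.03, "dy": 0.09, "dz": 0.8, "ax": 0, "ay": 0, "az": 0},
])

```text
time_s: 19.25
position: [472.5, 209.1, 99.2]
ee_rot: [0.001, 3.141, 0.001]
wrist_force: [1.2, 1.2, -0.3]
gripper_width: 0.529
```

Run:
```python
from h import *
s=snap('wrist','w10');find('wrist',s,'vial_1');cap(s,473,208.5)
plan([(473,208,36)],90)
```

```text
wrist vial_1 0.62 [470. 210.  59.] [323. 224.]
wrist vial_1 0.44 [625. 304.  41.] [437. 390.]
blob 306 212 [  31   39 1007] centre-> [474.2 208.6  61. ] pred top box [[321.0, 216.0], [321.0, 250.0], [302.0, 233.0], [339.0, 233.0]]
at [472.7 209.2  99.6] yaw 89.97 t 19.4 w 45.0 f [-0.2  0.4 -0.8]
turn [ 0.0002  0.0003 -0.0001]
  call [-0.003 -0.016  0.795] remaining 1
```

View pics/w10.png

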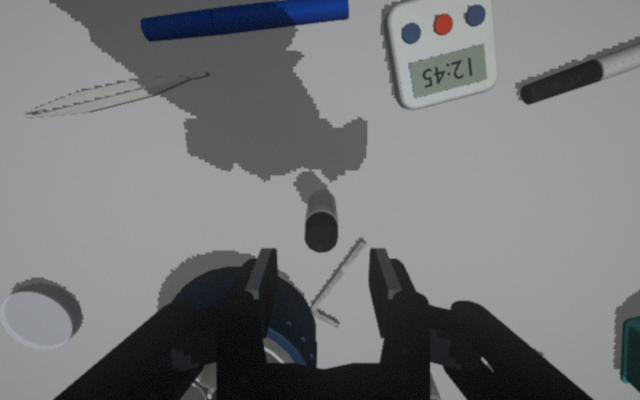

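The vial is centred between the jaws, cap at (321,230). The hex key end at (362,240) is well below the fingertips at z = 36. Grasping.

Emit:
carry_out([
  {"jaw": 45, "dx": -0.005, "dy": 0, "dz": 0.3, "ax": 0, "ay": 0, "az": 0},
  {"jaw": 45, "dx": -0.005, "dy": 0, "dz": 0.6, "ax": 0, "ay": 0, "az": 0},
  {"jaw": 45, "dx": -0.005, "dy": 0, "dz": 0.79, "ax": 0, "ay": 0, "az": 0},
  {"jaw": 45, "dx": -0.005, "dy": 0, "dz": 0.79, "ax": 0, "ay": 0, "az": 0},
  {"jaw": 45, "dx": -0.005, "dy": 0, "dz": 0.79, "ax": 0, "ay": 0, "az": 0},
  {"jaw": 35, "dx": -0.005, "dy": 0, "dz": 0.79, "ax": 0, "ay": 0, "az": 0},
  {"jaw": 28, "dx": -0.005, "dy": 0, "dz": 0.79, "ax": 0, "ay": 0, "az": 0},
  {"jaw": 22, "dx": -0.005, "dy": 0, "dz": 0.79, "ax": 0, "ay": 0, "az": 0},
  {"jaw": 15, "dx": -0.005, "dy": 0, "dz": 0.79, "ax": 0, "ay": 0, "az": 0},
  {"jaw": 5, "dx": -0.005, "dy": 0, "dz": 0.79, "ax": 0, "ay": 0, "az": 0},
  {"jaw": 5, "dx": -0.005, "dy": 0, "dz": 0.79, "ax": 0, "ay": 0, "az": 0},
  {"jaw": 5, "dx": -0.005, "dy": 0, "dz": 0.79, "ax": 0, "ay": 0, "az": 0},
])

```text
time_s: 20.35
position: [473.1, 209.1, 36.6]
ee_rot: [0.0, 3.139, 0.001]
wrist_force: [-0.1, -0.7, 4.9]
gripper_width: 0.242
```

Run:
```python
from h import *
snap('wrist');plan([(472,208,160)],90)
```

```text
at [473.1 209.1  36.6] yaw 89.98 t 20.4 w 20.2 f [ 0.9 -0.6  6.2]
turn [ 0.0001  0.0003 -0.    ]
  call [ 0.005 -0.006 -0.771] remaining 2
  call [ 0.007 -0.007 -0.771] remaining 1
```

Emit:
carry_out([
  {"jaw": 5, "dx": 0, "dy": 0, "dz": -0.2, "ax": 0, "ay": 0, "az": 0},
  {"jaw": 5, "dx": 0, "dy": 0, "dz": -0.5, "ax": 0, "ay": 0, "az": 0},
  {"jaw": 5, "dx": 0, "dy": 0, "dz": -0.8, "ax": 0, "ay": 0, "az": 0},
  {"jaw": 5, "dx": 0, "dy": 0, "dz": -1, "ax": 0, "ay": 0, "az": 0},
])

```text
time_s: 20.73
position: [472.9, 209.3, 117.7]
ee_rot: [-0.0, 3.139, 0.002]
wrist_force: [0.5, 0.2, -0.2]
gripper_width: 0.24
```

Emit:
carry_out([
  {"jaw": 5, "dx": -0.2, "dy": -0.15, "dz": -0.2, "ax": 0, "ay": 0, "az": 0},
  {"jaw": 5, "dx": -0.4, "dy": -0.3, "dz": -0.35, "ax": 0, "ay": 0, "az": 0},
  {"jaw": 5, "dx": -0.6, "dy": -0.44, "dz": -0.35, "ax": 0, "ay": 0, "az": 0},
])

```text
time_s: 20.98
position: [522.3, 173.9, 146.6]
ee_rot: [-0.001, 3.137, 0.003]
wrist_force: [0.4, 0.6, -0.5]
gripper_width: 0.238
```

Emit:
carry_out([
  {"jaw": 5, "dx": -0.3, "dy": -0.2, "dz": 0, "ax": 0, "ay": 0, "az": 0},
  {"jaw": 5, "dx": -0.6, "dy": -0.44, "dz": 0, "ax": 0, "ay": 0, "az": 0},
  {"jaw": 5, "dx": -0.61, "dy": -0.44, "dz": 0, "ax": 0, "ay": 0, "az": 0},
  {"jaw": 5, "dx": -0.61, "dy": -0.44, "dz": 0, "ax": 0, "ay": 0, "az": 0},
  {"jaw": 5, "dx": -0.61, "dy": -0.44, "dz": 0, "ax": 0, "ay": 0, "az": 0},
  {"jaw": 5, "dx": -0.61, "dy": -0.44, "dz": 0, "ax": 0, "ay": 0, "az": 0},
])

```text
time_s: 21.48
position: [568.0, 139.6, 143.6]
ee_rot: [0.003, -3.141, -0.001]
wrist_force: [0.2, 0.3, -0.4]
gripper_width: 0.234
```

Run:
```python
from h import *
s=snap('wrist');plan([(570,138,78)],90)
i=s['img'].copy()
def circ(x,y,z,r,col):
  pts=np.array([w2p(s,(x+r*np.cos(a),y+r*np.sin(a),z)) for a in np.linspace(0,6.28,60)]).astype(np.int32);cv2.polylines(i,[pts],True,col,1)
for d in ((28,0),(-28,0),(0,28),(0,-28)): circ(598+d[0],138+d[1],71,17,(0,255,0))
circ(598,138,112,11,(255,0,0)); circ(598,138,70,56.5,(255,255,0))
cv2.imwrite('pics/w11.png',cv2.resize(cv2.cvtColor(i[100:400,180:460],cv2.COLOR_RGB2BGR),None,fx=2,fy=2,interpolation=cv2.INTER_CUBIC))
```

```text
at [568.  139.6 143.6] yaw 90.13 t 21.5 w 20.6 f [0.3 0.3 0.1]
turn [ 0.0001 -0.0001  0.0003]
  call [-0.026 -0.02   0.82 ] remaining 1
```

View pics/w11.png

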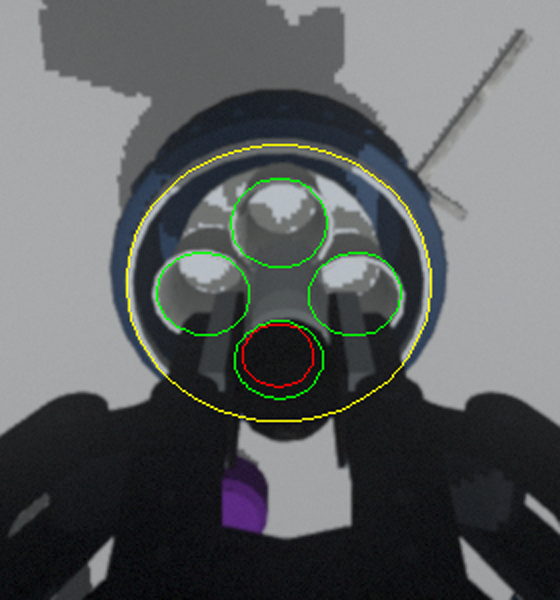

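The pocket overlay matches the side pockets to within a pixel or two, so the carrier is at about (598,138) with yaw 0. Lowering vial 1 into the −x pocket.

Emit:
carry_out([
  {"jaw": 5, "dx": -0.028, "dy": -0.02, "dz": 0.1, "ax": 0, "ay": 0, "az": 0},
  {"jaw": 5, "dx": -0.028, "dy": -0.02, "dz": 0.25, "ax": 0, "ay": 0, "az": 0},
  {"jaw": 5, "dx": -0.028, "dy": -0.02, "dz": 0.38, "ax": 0, "ay": 0, "az": 0},
  {"jaw": 5, "dx": -0.028, "dy": -0.02, "dz": 0.38, "ax": 0, "ay": 0, "az": 0},
  {"jaw": 5, "dx": -0.028, "dy": -0.02, "dz": 0.38, "ax": 0, "ay": 0, "az": 0},
  {"jaw": 5, "dx": -0.028, "dy": -0.02, "dz": 0.38, "ax": 0, "ay": 0, "az": 0},
])

```text
time_s: 22.03
position: [571.1, 137.1, 112.6]
ee_rot: [0.0, -3.141, -0.0]
wrist_force: [0.0, -1.0, -0.4]
gripper_width: 0.233
```

Run:
```python
from h import *
snap('wrist');plan([(570.3,138,77)],90)
```

```text
at [571.4 137.2 113. ] yaw 90.01 t 22.1 w 20.5 f [-0.3  0.2 -0.1]
turn [0.0001 0.     0.    ]
  call [0.013 0.01  0.45 ] remaining 1
```

Emit:
carry_out([
  {"jaw": 5, "dx": 0.01, "dy": 0.01, "dz": 0.1, "ax": 0, "ay": 0, "az": 0},
  {"jaw": 5, "dx": 0.01, "dy": 0.01, "dz": 0.2, "ax": 0, "ay": 0, "az": 0},
  {"jaw": 5, "dx": 0.01, "dy": 0.01, "dz": 0.3, "ax": 0, "ay": 0, "az": 0},
  {"jaw": 5, "dx": 0.01, "dy": 0.01, "dz": 0.38, "ax": 0, "ay": 0, "az": 0},
  {"jaw": 5, "dx": 0.01, "dy": 0.01, "dz": 0.43, "ax": 0, "ay": 0, "az": 0},
  {"jaw": 5, "dx": 0.01, "dy": 0.01, "dz": 0.43, "ax": 0, "ay": 0, "az": 0},
  {"jaw": 5, "dx": 0.01, "dy": 0.01, "dz": 0.43, "ax": 0, "ay": 0, "az": 0},
])

```text
time_s: 22.67
position: [570.3, 137.7, 78.1]
ee_rot: [0.0, -3.141, -0.0]
wrist_force: [-0.4, 0.1, -0.3]
gripper_width: 0.242
```

Emit:
carry_out([
  {"jaw": 24, "dx": 0, "dy": 0, "dz": 0.01, "ax": 0, "ay": 0, "az": 0},
  {"jaw": 28, "dx": 0, "dy": 0, "dz": 0.01, "ax": 0, "ay": 0, "az": 0},
  {"jaw": 36, "dx": 0, "dy": 0, "dz": 0.01, "ax": 0, "ay": 0, "az": 0},
  {"jaw": 40, "dx": 0, "dy": 0, "dz": 0, "ax": 0, "ay": 0, "az": 0},
  {"jaw": 40, "dx": 0, "dy": 0, "dz": 0, "ax": 0, "ay": 0, "az": 0},
  {"jaw": 40, "dx": 0, "dy": 0, "dz": -0.3, "ax": 0, "ay": 0, "az": 0},
  {"jaw": 40, "dx": 0, "dy": 0, "dz": -0.7, "ax": 0, "ay": 0, "az": 0},
  {"jaw": 40, "dx": 0, "dy": 0, "dz": -1, "ax": 0, "ay": 0, "az": 0},
  {"jaw": 40, "dx": 0, "dy": 0, "dz": -1, "ax": 0, "ay": 0, "az": 0},
])

```text
time_s: 23.42
position: [573.4, 139.2, 163.4]
ee_rot: [0.0, 3.133, 0.004]
wrist_force: [-0.1, 0.8, 0.2]
gripper_width: 0.465
```

Emit:
carry_out([
  {"jaw": 45, "dx": -0.37, "dy": 0.99, "dz": 0, "ax": 0, "ay": 0, "az": 0},
  {"jaw": 45, "dx": -0.37, "dy": 0.99, "dz": 0, "ax": 0, "ay": 0, "az": 0},
  {"jaw": 45, "dx": -0.37, "dy": 0.99, "dz": 0, "ax": 0, "ay": 0, "az": 0},
])

```text
time_s: 23.67
position: [601.0, 227.1, 159.5]
ee_rot: [-0.011, 3.138, 0.016]
wrist_force: [-0.2, 2.1, 1.7]
gripper_width: 0.53
```

Emit:
carry_out([
  {"jaw": 45, "dx": -0.37, "dy": 0.99, "dz": 0, "ax": 0, "ay": 0, "az": 0},
  {"jaw": 45, "dx": -0.37, "dy": 0.99, "dz": 0, "ax": 0, "ay": 0, "az": 0},
  {"jaw": 45, "dx": -0.37, "dy": 0.99, "dz": 0, "ax": 0, "ay": 0, "az": 0},
  {"jaw": 45, "dx": -0.37, "dy": 0.99, "dz": 0, "ax": 0, "ay": 0, "az": 0},
  {"jaw": 45, "dx": -0.37, "dy": 0.99, "dz": 0, "ax": 0, "ay": 0, "az": 0},
  {"jaw": 45, "dx": -0.37, "dy": 0.99, "dz": 0, "ax": 0, "ay": 0, "az": 0},
])

```text
time_s: 24.17
position: [629.6, 294.1, 157.9]
ee_rot: [-0.002, -3.141, 0.003]
wrist_force: [-0.2, 0.4, 0.3]
gripper_width: 0.526
```

Run:
```python
from h import *
s=snap('wrist','w12');find('wrist',s,'vial_1');cap(s,630,298)
plan([(630,298,98)],90)
s=snap('scene','s1');find('scene',s,'vial_1')
print('pred',w2p(s,(570,138,73)),w2p(s,(570,138,106)))
```

```text
wrist vial_1 0.96 [630. 297.  63.] [326. 200.]
wrist vial_1 0.8 [571. 148.  97.] [ 85. 127.]
at [629.9 294.1 158.4] yaw 89.9 t 24.3 w 44.6 f [-0.4 -0.3  0. ]
turn [-0.0002 -0.     -0.0003]
  call [-0.002  0.05   0.755] remaining 1
scene vial_1 0.57 [565. 130.  98.] [316. 171.]
scene vial_1 0.55 [630. 286.  38.] [302. 144.]
pred [316.63089875 176.53560051] [316.3050418  164.75911499]
```

Emit:
carry_out([
  {"jaw": 45, "dx": 0, "dy": 0.03, "dz": 0.3, "ax": 0, "ay": 0, "az": 0},
  {"jaw": 45, "dx": 0, "dy": 0.03, "dz": 0.6, "ax": 0, "ay": 0, "az": 0},
  {"jaw": 45, "dx": 0, "dy": 0.03, "dz": 0.73, "ax": 0, "ay": 0, "az": 0},
  {"jaw": 45, "dx": 0, "dy": 0.03, "dz": 0.73, "ax": 0, "ay": 0, "az": 0},
  {"jaw": 45, "dx": 0, "dy": 0.03, "dz": 0.73, "ax": 0, "ay": 0, "az": 0},
  {"jaw": 45, "dx": 0, "dy": 0.03, "dz": 0.73, "ax": 0, "ay": 0, "az": 0},
])

```text
time_s: 24.87
position: [630.5, 298.8, 101.4]
ee_rot: [0.001, 3.14, 0.002]
wrist_force: [-0.1, 0.1, -0.1]
gripper_width: 0.526
```

```bash
sed -i 's/<48)/<60)/' h.py
python3 - <<'E'
from h import *
s=snap('wrist','w13');find('wrist',s,'vial_1');cap(s,630,297)
plan([(630,297,37)],90)
g=cv2.cvtColor(s['img'],cv2.COLOR_RGB2GRAY)
for r in range(180,280,7): print(r,g[r,280:372:4])
E
```

```text
wrist vial_1 0.64 [628. 295.  59.] [316. 222.]
wrist vial_1 0.64 [573. 149.  79.] [ 27. 138.]
wrist vial_1 0.35 [548. 218.   6.] [206.  86.]
blob 302 213 [ 31  38 994] centre-> [633.3 295.9  61. ] pred top box [[319.0, 213.0], [319.0, 247.0], [300.0, 230.0], [337.0, 230.0]]
at [630.6 299.  101.7] yaw 89.98 t 25.0 w 45.4 f [-0.1 -0.5  0. ]
turn [ 0.0002  0.0004 -0.    ]
  call [ 0.009 -0.026  0.809] remaining 1
180 [177 177 175 146 104 105 105 104 106 105 174 176 174 173 175 176 179 178
 178 177 179 176 177]
187 [177 179 176 145 105 104 104 105 105 105 103 175 177 176 178 178 177 176
 178 177 177 179 176]
194 [176 176 176 177 139 104 104  96  87  86  86  88 143 178 177 177 176 176
 178 177 178 178 178]
201 [177 178 176 177 176 169  99  84  85  87  86  83  88 155 178 177 176 178
 177 179 178 177 178]
208 [177 179 178 178 176 176 115  84  92  94  92  92  83 131 178 176 178 177
 177 176 177 177 180]
215 [177 177 178 178 178 178 107  64  42  43  40  41 120 110 177 177 177 178
 177 177 177 178 177]
222 [177 177 177 177 177 174  43  42  41  43  41  44  43  84 177 178 177 178
 180 177 178 179 178]
229 [177 177 177 176 178 154  43  46  47  48  48  47  50  48 178 177 176 178
 177 178 176 177 178]
236 [178 179 175 177 178 132  50  49  48  48  46  47  49  50 178 178 179 176
 178 179 178 176 178]
243 [178 178 176 177 176 177  57  47  47  49  50  50  50 142 177 178 177 177
 177 177 177 175 176]
250 [179 177 177 180 177 177 178 140  49  49  49  83 175 177 177 178 177 178
 176 177 179 178 174]
257 [176 177 178 176 177 178 178 178 180 177 177 176 177 177 178 175 178 179
 178 177 178 176 173]
264 [177 175 176 178 175 175 177 178 178 179 177 179 177 177 177 178 178 177
 178 177 178 177 152]
271 [176 178 176 176 178 178 177 176 178 177 177 177 176 177 178 177 180 177
 177 175 177 177 135]
278 [177 176 178 177 178 176 177 178 176 177 178 178 176 177 177 176 177 176
 175 175 175 175 125]
```

Emit:
carry_out([
  {"jaw": 45, "dx": -0.018, "dy": -0.03, "dz": 0.3, "ax": 0, "ay": 0, "az": 0},
  {"jaw": 45, "dx": -0.018, "dy": -0.03, "dz": 0.6, "ax": 0, "ay": 0, "az": 0},
  {"jaw": 45, "dx": -0.018, "dy": -0.03, "dz": 0.81, "ax": 0, "ay": 0, "az": 0},
  {"jaw": 45, "dx": -0.018, "dy": -0.03, "dz": 0.81, "ax": 0, "ay": 0, "az": 0},
  {"jaw": 45, "dx": -0.018, "dy": -0.03, "dz": 0.81, "ax": 0, "ay": 0, "az": 0},
  {"jaw": 35, "dx": -0.018, "dy": -0.03, "dz": 0.81, "ax": 0, "ay": 0, "az": 0},
  {"jaw": 28, "dx": -0.018, "dy": -0.03, "dz": 0.81, "ax": 0, "ay": 0, "az": 0},
  {"jaw": 22, "dx": -0.018, "dy": -0.03, "dz": 0.81, "ax": 0, "ay": 0, "az": 0},
  {"jaw": 15, "dx": -0.018, "dy": -0.03, "dz": 0.81, "ax": 0, "ay": 0, "az": 0},
  {"jaw": 5, "dx": -0.018, "dy": -0.03, "dz": 0.81, "ax": 0, "ay": 0, "az": 0},
  {"jaw": 5, "dx": -0.018, "dy": -0.03, "dz": 0.81, "ax": 0, "ay": 0, "az": 0},
  {"jaw": 5, "dx": -0.018, "dy": -0.03, "dz": 0.81, "ax": 0, "ay": 0, "az": 0},
])

```text
time_s: 25.97
position: [632.3, 296.6, 37.2]
ee_rot: [0.001, 3.139, 0.002]
wrist_force: [-1.1, 0.7, 5.7]
gripper_width: 0.237
```

Run:
```python
from h import *
plan([(626,138,160)],90)
```

```text
at [632.3 296.6  37.2] yaw 89.98 t 26.0 w 20.3 f [-1.1  0.7  5.7]
turn [ 0.0002  0.0004 -0.0001]
  call [ 0.037 -0.99  -0.769] remaining 2
  call [ 0.039 -0.991 -0.768] remaining 1
```

Emit:
carry_out([
  {"jaw": 5, "dx": 0, "dy": 0, "dz": -0.2, "ax": 0, "ay": 0, "az": 0},
  {"jaw": 5, "dx": 0, "dy": 0, "dz": -0.5, "ax": 0, "ay": 0, "az": 0},
  {"jaw": 5, "dx": 0, "dy": 0, "dz": -0.8, "ax": 0, "ay": 0, "az": 0},
  {"jaw": 5, "dx": 0, "dy": 0, "dz": -1, "ax": 0, "ay": 0, "az": 0},
])

```text
time_s: 26.3
position: [631.8, 296.8, 118.8]
ee_rot: [-0.0, 3.139, 0.003]
wrist_force: [0.3, 0.3, 0.4]
gripper_width: 0.234
```

Emit:
carry_out([
  {"jaw": 5, "dx": 0.02, "dy": -0.3, "dz": -0.2, "ax": 0, "ay": 0, "az": 0},
  {"jaw": 5, "dx": 0.04, "dy": -0.6, "dz": -0.35, "ax": 0, "ay": 0, "az": 0},
  {"jaw": 5, "dx": 0.04, "dy": -0.99, "dz": -0.35, "ax": 0, "ay": 0, "az": 0},
])

```text
time_s: 26.55
position: [628.6, 219.7, 147.7]
ee_rot: [-0.006, 3.136, 0.007]
wrist_force: [0.2, 0.2, -0.3]
gripper_width: 0.239
```

Emit:
carry_out([
  {"jaw": 5, "dx": 0.02, "dy": -0.4, "dz": 0, "ax": 0, "ay": 0, "az": 0},
  {"jaw": 5, "dx": 0.04, "dy": -0.75, "dz": 0, "ax": 0, "ay": 0, "az": 0},
  {"jaw": 5, "dx": 0.04, "dy": -0.99, "dz": 0, "ax": 0, "ay": 0, "az": 0},
  {"jaw": 5, "dx": 0.04, "dy": -0.99, "dz": 0, "ax": 0, "ay": 0, "az": 0},
  {"jaw": 5, "dx": 0.04, "dy": -0.99, "dz": 0, "ax": 0, "ay": 0, "az": 0},
  {"jaw": 5, "dx": 0.04, "dy": -0.99, "dz": 0, "ax": 0, "ay": 0, "az": 0},
  {"jaw": 5, "dx": 0.04, "dy": -0.99, "dz": 0, "ax": 0, "ay": 0, "az": 0},
])

```text
time_s: 27.13
position: [624.6, 139.7, 144.0]
ee_rot: [-0.003, 3.141, 0.002]
wrist_force: [-0.1, 0.6, -0.1]
gripper_width: 0.239
```

Emit:
carry_out([
  {"jaw": 5, "dx": 0, "dy": 0, "dz": 0.1, "ax": 0, "ay": 0, "az": 0},
  {"jaw": 5, "dx": 0, "dy": 0, "dz": 0.25, "ax": 0, "ay": 0, "az": 0},
  {"jaw": 5, "dx": 0, "dy": 0, "dz": 0.36, "ax": 0, "ay": 0, "az": 0},
  {"jaw": 5, "dx": 0, "dy": 0, "dz": 0.36, "ax": 0, "ay": 0, "az": 0},
  {"jaw": 5, "dx": 0, "dy": 0, "dz": 0.36, "ax": 0, "ay": 0, "az": 0},
  {"jaw": 5, "dx": 0, "dy": 0, "dz": 0.36, "ax": 0, "ay": 0, "az": 0},
])

```text
time_s: 27.63
position: [624.6, 137.8, 114.2]
ee_rot: [0.0, -3.141, -0.0]
wrist_force: [0.3, -0.1, -0.7]
gripper_width: 0.235
```

Run:
```python
from h import *
s=snap('wrist');plan([(626.3,138,77.5)],90);find('wrist',s,'carrier');find('wrist',s,'vial_1')
```

```text
at [624.9 137.9 114.5] yaw 90.0 t 27.7 w 20.5 f [ 0.1  0.1 -0.5]
turn [0.0001 0.     0.    ]
  call [-0.018  0.001  0.463] remaining 1
wrist carrier 0.64 [596. 138.  66.] [322. 179.]
wrist vial_1 0.73 [570. 138. 106.] [321. 148.]
```

Emit:
carry_out([
  {"jaw": 5, "dx": -0.015, "dy": 0, "dz": 0.1, "ax": 0, "ay": 0, "az": 0},
  {"jaw": 5, "dx": -0.015, "dy": 0, "dz": 0.2, "ax": 0, "ay": 0, "az": 0},
  {"jaw": 5, "dx": -0.015, "dy": 0, "dz": 0.3, "ax": 0, "ay": 0, "az": 0},
  {"jaw": 5, "dx": -0.015, "dy": 0, "dz": 0.38, "ax": 0, "ay": 0, "az": 0},
  {"jaw": 5, "dx": -0.015, "dy": 0, "dz": 0.44, "ax": 0, "ay": 0, "az": 0},
  {"jaw": 5, "dx": -0.015, "dy": 0, "dz": 0.44, "ax": 0, "ay": 0, "az": 0},
  {"jaw": 5, "dx": -0.015, "dy": 0, "dz": 0.44, "ax": 0, "ay": 0, "az": 0},
])

```text
time_s: 28.37
position: [625.6, 137.6, 78.8]
ee_rot: [0.0, -3.141, 0.0]
wrist_force: [-0.7, -1.1, 0.6]
gripper_width: 0.238
```

Emit:
carry_out([
  {"jaw": 24, "dx": 0, "dy": 0, "dz": 0.01, "ax": 0, "ay": 0, "az": 0},
  {"jaw": 28, "dx": 0, "dy": 0, "dz": 0.01, "ax": 0, "ay": 0, "az": 0},
  {"jaw": 36, "dx": 0, "dy": 0, "dz": 0.01, "ax": 0, "ay": 0, "az": 0},
  {"jaw": 40, "dx": 0, "dy": 0, "dz": 0, "ax": 0, "ay": 0, "az": 0},
  {"jaw": 40, "dx": 0, "dy": 0, "dz": 0, "ax": 0, "ay": 0, "az": 0},
  {"jaw": 40, "dx": 0, "dy": 0, "dz": -0.3, "ax": 0, "ay": 0, "az": 0},
  {"jaw": 40, "dx": 0, "dy": 0, "dz": -0.7, "ax": 0, "ay": 0, "az": 0},
  {"jaw": 40, "dx": 0, "dy": 0, "dz": -1, "ax": 0, "ay": 0, "az": 0},
  {"jaw": 40, "dx": 0, "dy": 0, "dz": -1, "ax": 0, "ay": 0, "az": 0},
])

```text
time_s: 29.12
position: [629.0, 139.3, 164.8]
ee_rot: [0.0, 3.133, 0.005]
wrist_force: [0.1, -0.1, 0.7]
gripper_width: 0.468
```

Emit:
carry_out([
  {"jaw": 60, "dx": 0.8, "dy": 0.2, "dz": -0.3, "ax": 0, "ay": 0, "az": 0},
  {"jaw": 60, "dx": 0.8, "dy": 0.2, "dz": -0.3, "ax": 0, "ay": 0, "az": 0},
  {"jaw": 60, "dx": 0.8, "dy": 0, "dz": -0.3, "ax": 0, "ay": 0, "az": 0},
  {"jaw": 60, "dx": 0.8, "dy": 0, "dz": -0.3, "ax": 0, "ay": 0, "az": 0},
  {"jaw": 60, "dx": 0.8, "dy": 0, "dz": -0.3, "ax": 0, "ay": 0, "az": 0},
  {"jaw": 60, "dx": 0.8, "dy": 0, "dz": -0.3, "ax": 0, "ay": 0, "az": 0},
])

```text
time_s: 29.62
position: [562.5, 137.6, 183.0]
ee_rot: [0.002, 3.141, 0.001]
wrist_force: [-0.2, -0.4, 0.6]
gripper_width: 0.706
```

Run:
```python
from h import *
s=snap('wrist','w14');plan([(492,-131,200)],90)
for q in ['carrier','vial_1','container']: find('wrist',s,q)
# neck ring / vials overlay file
i=s['img'].copy()
def circ(x,y,z,r,col):
  pts=np.array([w2p(s,(x+r*np.cos(a),y+r*np.sin(a),z)) for a in np.linspace(0,6.28,60)]).astype(np.int32);cv2.polylines(i,[pts],True,col,1)
for x in (570,626): circ(x,138,106,9.5,(255,0,0))
circ(598,138,112,11,(0,255,0));circ(598,138,70,56.5,(255,255,0));circ(598,138,62,65,(255,255,0))
cv2.imwrite('pics/w14.png',cv2.resize(cv2.cvtColor(i[130:400,200:480],cv2.COLOR_RGB2BGR),None,fx=2.2,fy=2.2,interpolation=cv2.INTER_CUBIC))
```

```text
at [562.5 137.9 182.9] yaw 89.95 t 29.7 w 60.0 f [-0.   0.2 -0.5]
turn [ 0.0001 -0.     -0.0001]
  call [ 0.219 -0.84  -0.054] remaining 4
  call [ 0.22  -0.84  -0.054] remaining 3
  call [ 0.22  -0.84  -0.054] remaining 2
  call [ 0.22  -0.84  -0.054] remaining 1
wrist carrier 0.81 [595. 138.  63.] [322. 226.]
wrist vial_1 0.59 [623. 139. 102.] [323. 278.]
wrist container 0.84 [580. 140.  59.] [324. 208.]
```

View pics/w14.png

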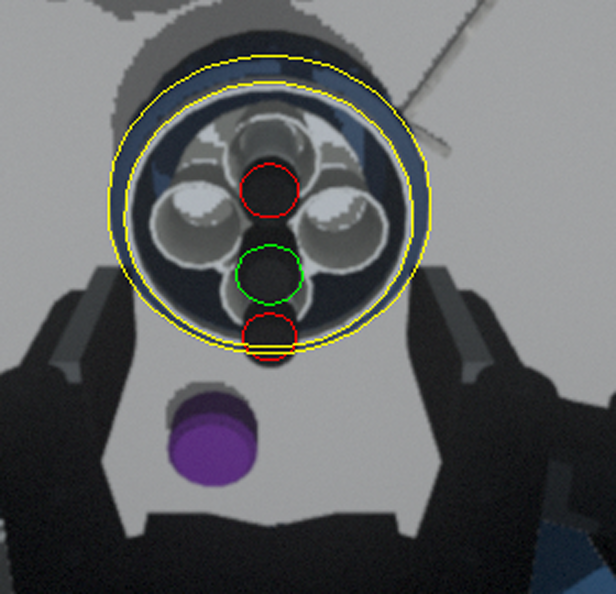

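Both black-capped vials stand in the opposite ±x pockets, with the caps where predicted and the stem between them. The neck is centred at about (598.5,138.2). Now the lid. No more pictures can be viewed, so I'll work from numbers.

Emit:
carry_out([
  {"jaw": 60, "dx": 0.22, "dy": -0.84, "dz": -0.1, "ax": 0, "ay": 0, "az": 0},
  {"jaw": 60, "dx": 0.22, "dy": -0.84, "dz": -0.1, "ax": 0, "ay": 0, "az": 0},
  {"jaw": 60, "dx": 0.22, "dy": -0.84, "dz": -0.1, "ax": 0, "ay": 0, "az": 0},
])

```text
time_s: 30.07
position: [543.2, 63.3, 190.6]
ee_rot: [-0.011, -3.139, 0.009]
wrist_force: [0.5, 0.3, -0.4]
gripper_width: 0.705
```

Emit:
carry_out([
  {"jaw": 60, "dx": 0.22, "dy": -0.84, "dz": -0.1, "ax": 0, "ay": 0, "az": 0},
  {"jaw": 60, "dx": 0.22, "dy": -0.84, "dz": -0.1, "ax": 0, "ay": 0, "az": 0},
  {"jaw": 60, "dx": 0.22, "dy": -0.84, "dz": -0.1, "ax": 0, "ay": 0, "az": 0},
])

```text
time_s: 30.32
position: [525.4, -3.8, 198.8]
ee_rot: [-0.013, -3.139, 0.008]
wrist_force: [-0.5, -0.8, -0.8]
gripper_width: 0.704
```

Emit:
carry_out([
  {"jaw": 60, "dx": 0.22, "dy": -0.84, "dz": 0, "ax": 0, "ay": 0, "az": 0},
  {"jaw": 60, "dx": 0.22, "dy": -0.84, "dz": 0, "ax": 0, "ay": 0, "az": 0},
  {"jaw": 60, "dx": 0.22, "dy": -0.84, "dz": 0, "ax": 0, "ay": 0, "az": 0},
])

```text
time_s: 30.57
position: [507.3, -70.7, 198.3]
ee_rot: [-0.013, -3.138, 0.007]
wrist_force: [-0.6, -0.1, -0.2]
gripper_width: 0.703
```

Emit:
carry_out([
  {"jaw": 60, "dx": 0.22, "dy": -0.84, "dz": 0, "ax": 0, "ay": 0, "az": 0},
  {"jaw": 60, "dx": 0.22, "dy": -0.84, "dz": 0, "ax": 0, "ay": 0, "az": 0},
  {"jaw": 60, "dx": 0.22, "dy": -0.84, "dz": 0, "ax": 0, "ay": 0, "az": 0},
  {"jaw": 60, "dx": 0.22, "dy": -0.84, "dz": 0, "ax": 0, "ay": 0, "az": 0},
  {"jaw": 60, "dx": 0.22, "dy": -0.84, "dz": 0, "ax": 0, "ay": 0, "az": 0},
  {"jaw": 60, "dx": 0.22, "dy": -0.84, "dz": 0, "ax": 0, "ay": 0, "az": 0},
  {"jaw": 60, "dx": 0.22, "dy": -0.84, "dz": 0, "ax": 0, "ay": 0, "az": 0},
])

```text
time_s: 31.15
position: [492.1, -129.6, 199.4]
ee_rot: [-0.004, 3.141, 0.001]
wrist_force: [-0.5, -0.5, -0.0]
gripper_width: 0.702
```

```bash
cat >> h.py <<'E'
def knob(s,X,Y,z=92,h=80):
    im=s['img'];g=cv2.cvtColor(im,cv2.COLOR_RGB2GRAY);sat=im.max(2).astype(int)-im.min(2)
    x,y=w2p(s,(X,Y,z)).astype(int);x0=max(0,x-h);y0=max(0,y-h);sl=(slice(y0,y+h),slice(x0,x+h))
    n,l,st,ct=cv2.connectedComponentsWithStats(((sat[sl]<30)&(g[sl]>70)).astype(np.uint8))
    for k in range(1,n):
        if st[k,4]>400: print('blob',st[k][:2]+[x0,y0],st[k][2:],ct[k]+[x0,y0])
    print('pred knob top r19@89:',[w2p(s,(X+d[0],Y+d[1],89)).round(1).tolist() for d in((-19,0),(19,0),(0,-19),(0,19))],'@66:',[w2p(s,(X+d[0],Y+d[1],66)).round(1).tolist() for d in((-19,0),(19,0),(0,-19),(0,19))])
E
python3 - <<'E'
from h import *
s=snap('wrist','w15');find('wrist',s,'lid');plan([(492,-131,150)],90);knob(s,492,-131)
# lid body: dark-blue mask ellipse
h=cv2.cvtColor(s['img'],cv2.COLOR_RGB2HSV)
m=cv2.inRange(h,(100,90,15),(125,255,160));n,l,st,ct=cv2.connectedComponentsWithStats(m)
for k in range(1,n):
  if st[k,4]>2000: print('blue',st[k],ct[k])
print('pred lid top rim',[w2p(s,(492+d[0],-131+d[1],64)).round(0).tolist() for d in((-65,0),(65,0),(0,-65),(0,65))])
E
```

```text
wrist lid 0.72 [ 489. -138.   61.] [313. 181.]
wrist lid 0.32 [567. 134.  95.] [620. 277.]
at [ 491.9 -130.   199.4] yaw 90.1 t 31.2 w 60.2 f [-0.6 -0.2  0.4]
turn [0.0001 0.     0.0003]
  call [-0.001 -0.012  0.617] remaining 1
blob [240 114] [  160   160 10431] [334.02751414 207.3583549 ]
blob [285 166] [  48   53 1997] [308.86930396 191.91487231]
pred knob top r19@89: [[320.2, 170.7], [320.2, 214.8], [297.0, 193.2], [343.3, 193.3]] @66: [[320.3, 164.5], [320.3, 205.6], [298.9, 185.4], [341.7, 185.5]]
blue [  243   115   134   133 10767] [309.44980032 183.17135692]
pred lid top rim [[320.0, 110.0], [320.0, 250.0], [248.0, 185.0], [393.0, 185.0]]
```

Emit:
carry_out([
  {"jaw": 60, "dx": -0.025, "dy": -0.13, "dz": 0.3, "ax": 0, "ay": 0, "az": 0},
  {"jaw": 60, "dx": -0.025, "dy": -0.13, "dz": 0.6, "ax": 0, "ay": 0, "az": 0},
  {"jaw": 60, "dx": -0.025, "dy": -0.13, "dz": 0.8, "ax": 0, "ay": 0, "az": 0},
  {"jaw": 60, "dx": -0.025, "dy": -0.13, "dz": 0.8, "ax": 0, "ay": 0, "az": 0},
  {"jaw": 60, "dx": -0.025, "dy": -0.13, "dz": 0.8, "ax": 0, "ay": 0, "az": 0},
  {"jaw": 60, "dx": -0.025, "dy": -0.13, "dz": 0.8, "ax": 0, "ay": 0, "az": 0},
])

```text
time_s: 31.75
position: [494.4, -141.1, 136.2]
ee_rot: [-0.001, 3.14, 0.0]
wrist_force: [-0.3, 0.4, 0.6]
gripper_width: 0.704
```

Run:
```python
from h import *
s=snap('wrist','w16');find('wrist',s,'lid');plan([(494,-140.3,69)],90);knob(s,494,-140.3)
```

```text
wrist lid 0.58 [ 484. -140.   63.] [323. 195.]
at [ 494.5 -141.4  136.5] yaw 90.02 t 31.9 w 60.1 f [ 0.6 -0.3  1.3]
turn [-0.0001  0.0004  0.0001]
  call [0.008 0.014 0.844] remaining 1
blob [292 183] [  61   69 3330] [322.15135135 216.96276276]
blob [257 257] [ 133   47 3564] [324.29994388 287.56397306]
pred knob top r19@89: [[323.0, 194.2], [322.9, 249.5], [293.1, 222.7], [352.8, 222.7]] @66: [[322.9, 184.0], [322.9, 234.7], [295.9, 210.0], [349.9, 210.0]]
```

Emit:
carry_out([
  {"jaw": 60, "dx": 0, "dy": 0.01, "dz": 0.3, "ax": 0, "ay": 0, "az": 0},
  {"jaw": 60, "dx": 0, "dy": 0.01, "dz": 0.6, "ax": 0, "ay": 0, "az": 0},
  {"jaw": 60, "dx": 0, "dy": 0.01, "dz": 0.8, "ax": 0, "ay": 0, "az": 0},
  {"jaw": 60, "dx": 0, "dy": 0.01, "dz": 0.86, "ax": 0, "ay": 0, "az": 0},
  {"jaw": 60, "dx": 0, "dy": 0.01, "dz": 0.86, "ax": 0, "ay": 0, "az": 0},
  {"jaw": 60, "dx": 0, "dy": 0.01, "dz": 0.86, "ax": 0, "ay": 0, "az": 0},
])

```text
time_s: 32.35
position: [494.3, -140.7, 67.4]
ee_rot: [-0.0, 3.14, -0.0]
wrist_force: [-0.5, -0.6, 0.4]
gripper_width: 0.702
```

Emit:
carry_out([
  {"jaw": 50, "dx": 0, "dy": 0, "dz": 0, "ax": 0, "ay": 0, "az": 0},
  {"jaw": 44, "dx": 0, "dy": 0, "dz": 0, "ax": 0, "ay": 0, "az": 0},
  {"jaw": 38, "dx": 0, "dy": 0, "dz": 0, "ax": 0, "ay": 0, "az": 0},
  {"jaw": 30, "dx": 0, "dy": 0, "dz": 0, "ax": 0, "ay": 0, "az": 0},
  {"jaw": 20, "dx": 0, "dy": 0, "dz": 0, "ax": 0, "ay": 0, "az": 0},
  {"jaw": 20, "dx": 0, "dy": 0, "dz": 0, "ax": 0, "ay": 0, "az": 0},
  {"jaw": 20, "dx": 0, "dy": 0, "dz": 0, "ax": 0, "ay": 0, "az": 0},
  {"jaw": 20, "dx": 0, "dy": 0, "dz": 0, "ax": 0, "ay": 0, "az": 0},
])

```text
time_s: 33.02
position: [494.2, -141.2, 67.9]
ee_rot: [0.001, 3.14, -0.002]
wrist_force: [-0.8, -0.4, 9.0]
gripper_width: 0.426
```

Run:
```python
from h import *
snap('wrist');plan([(494,-140.3,69)],90)
```

```text
at [ 494.2 -141.2   67.9] yaw 89.99 t 33.1 w 35.8 f [-1.8 -0.4  8.6]
turn [-0.0002  0.0003 -0.    ]
  call [ 0.002  0.011 -0.014] remaining 1
```

Emit:
carry_out([
  {"jaw": 20, "dx": 0, "dy": 0, "dz": -0.1, "ax": 0, "ay": 0, "az": 0},
  {"jaw": 20, "dx": 0, "dy": 0, "dz": -0.3, "ax": 0, "ay": 0, "az": 0},
  {"jaw": 20, "dx": 0, "dy": 0, "dz": -0.5, "ax": 0, "ay": 0, "az": 0},
  {"jaw": 20, "dx": 0, "dy": 0, "dz": -0.75, "ax": 0, "ay": 0, "az": 0},
  {"jaw": 20, "dx": 0, "dy": 0, "dz": -1, "ax": 0, "ay": 0, "az": 0},
])

```text
time_s: 33.48
position: [492.9, -140.6, 147.6]
ee_rot: [0.0, -3.141, -0.001]
wrist_force: [0.9, 0.2, -2.1]
gripper_width: 0.417
```

Emit:
carry_out([
  {"jaw": 20, "dx": 0, "dy": 0, "dz": -0.25, "ax": 0, "ay": 0, "az": 0},
  {"jaw": 20, "dx": 0, "dy": 0, "dz": -0.5, "ax": 0, "ay": 0, "az": 0},
  {"jaw": 20, "dx": 0, "dy": 0, "dz": -0.7, "ax": 0, "ay": 0, "az": 0},
  {"jaw": 20, "dx": 0, "dy": 0, "dz": -0.75, "ax": 0, "ay": 0, "az": 0},
  {"jaw": 20, "dx": 0, "dy": 0, "dz": -0.75, "ax": 0, "ay": 0, "az": 0},
])

```text
time_s: 33.9
position: [494.0, -141.0, 207.7]
ee_rot: [0.001, 3.139, -0.001]
wrist_force: [0.2, 0.3, -2.0]
gripper_width: 0.417
```

Run:
```python
from h import *
s=snap('wrist','w17');plan([(598.5,138.2,205)],90)
st=env.sense();p=st['position'];print('torque',st['torque'])
```

```text
at [ 493.2 -141.   206.6] yaw 89.98 t 34.0 w 35.8 f [ 0.4 -0.7 -1.6]
turn [-0.0001  0.     -0.0001]
  call [-0.329  0.873  0.005] remaining 4
  call [-0.329  0.872  0.005] remaining 3
  call [-0.329  0.872  0.005] remaining 2
  call [-0.329  0.872  0.005] remaining 1
torque [0.00323181 0.02641893 0.04017846]
```

Emit:
carry_out([
  {"jaw": 20, "dx": -0.05, "dy": 0.15, "dz": 0, "ax": 0, "ay": 0, "az": 0},
  {"jaw": 20, "dx": -0.16, "dy": 0.45, "dz": 0, "ax": 0, "ay": 0, "az": 0},
  {"jaw": 20, "dx": -0.33, "dy": 0.87, "dz": 0, "ax": 0, "ay": 0, "az": 0},
])

```text
time_s: 34.2
position: [517.9, -74.1, 204.6]
ee_rot: [-0.009, -3.137, 0.003]
wrist_force: [0.7, -1.5, -1.1]
gripper_width: 0.425
```

Emit:
carry_out([
  {"jaw": 20, "dx": -0.16, "dy": 0.43, "dz": 0, "ax": 0, "ay": 0, "az": 0},
  {"jaw": 20, "dx": -0.33, "dy": 0.87, "dz": 0, "ax": 0, "ay": 0, "az": 0},
])

```text
time_s: 34.37
position: [545.5, -0.9, 204.9]
ee_rot: [-0.002, -3.138, 0.001]
wrist_force: [0.4, -1.1, -1.9]
gripper_width: 0.421
```

Emit:
carry_out([
  {"jaw": 20, "dx": -0.16, "dy": 0.43, "dz": 0, "ax": 0, "ay": 0, "az": 0},
  {"jaw": 20, "dx": -0.33, "dy": 0.87, "dz": 0, "ax": 0, "ay": 0, "az": 0},
])

```text
time_s: 34.53
position: [571.9, 69.2, 204.7]
ee_rot: [-0.0, -3.138, 0.001]
wrist_force: [0.9, -0.5, -0.9]
gripper_width: 0.422
```

Emit:
carry_out([
  {"jaw": 20, "dx": -0.14, "dy": 0.4, "dz": 0, "ax": 0, "ay": 0, "az": 0},
  {"jaw": 20, "dx": -0.25, "dy": 0.65, "dz": 0, "ax": 0, "ay": 0, "az": 0},
  {"jaw": 20, "dx": -0.31, "dy": 0.82, "dz": 0, "ax": 0, "ay": 0, "az": 0},
  {"jaw": 20, "dx": -0.325, "dy": 0.87, "dz": 0, "ax": 0, "ay": 0, "az": 0},
  {"jaw": 20, "dx": -0.325, "dy": 0.87, "dz": 0, "ax": 0, "ay": 0, "az": 0},
  {"jaw": 20, "dx": -0.325, "dy": 0.87, "dz": 0, "ax": 0, "ay": 0, "az": 0},
  {"jaw": 20, "dx": -0.325, "dy": 0.87, "dz": 0, "ax": 0, "ay": 0, "az": 0},
  {"jaw": 20, "dx": -0.325, "dy": 0.87, "dz": 0, "ax": 0, "ay": 0, "az": 0},
])

```text
time_s: 35.2
position: [598.5, 135.6, 206.2]
ee_rot: [-0.003, -3.141, 0.002]
wrist_force: [-0.6, -1.0, -2.5]
gripper_width: 0.419
```

Run:
```python
from h import *
s=snap('wrist','w18');plan([(598.5,138.2,150)],90)
p=env.sense()['position'];z=p[2]-67.9
h=cv2.cvtColor(s['img'],cv2.COLOR_RGB2HSV);m=cv2.inRange(h,(98,80,10),(128,255,190))
n,l,st,ct=cv2.connectedComponentsWithStats(m)
for k in range(1,n):
  if st[k,4]>1500: print('blue',st[k])
print('pred rim top',[w2p(s,(p[0]+d[0],p[1]+d[1],z+64)).round(0).tolist() for d in((-65,0),(65,0),(0,-65),(0,65))])
print('pred rim bot',[w2p(s,(p[0]+d[0],p[1]+d[1],z)).round(0).tolist() for d in((-65,0),(0,-65),(0,65))])
s=snap('top','t3');find('top',s,'lid');s=snap('scene','s3');find('scene',s,'lid')
```

```text
at [598.6 135.9 206.4] yaw 89.88 t 35.2 w 35.6 f [ 0.8  0.4 -1.1]
turn [-0.0002 -0.0001 -0.0003]
  call [0.001 0.03  0.705] remaining 1
blue [  206   106   236   199 25122]
blue [ 545  253   95  114 8727]
blue [ 270  302  106   67 4417]
blue [ 475  306   84   69 1547]
pred rim top [[322.0, 126.0], [322.0, 358.0], [194.0, 257.0], [450.0, 256.0]]
pred rim bot [[322.0, 116.0], [229.0, 212.0], [416.0, 212.0]]
top lid 0.68 [560. 156. 205.] [309. 180.]
scene lid 0.83 [576. 106. 200.] [328. 135.]
```

Emit:
carry_out([
  {"jaw": 20, "dx": 0, "dy": 0.03, "dz": 0.1, "ax": 0, "ay": 0, "az": 0},
  {"jaw": 20, "dx": 0, "dy": 0.03, "dz": 0.25, "ax": 0, "ay": 0, "az": 0},
  {"jaw": 20, "dx": 0, "dy": 0.03, "dz": 0.4, "ax": 0, "ay": 0, "az": 0},
  {"jaw": 20, "dx": 0, "dy": 0.03, "dz": 0.55, "ax": 0, "ay": 0, "az": 0},
  {"jaw": 20, "dx": 0, "dy": 0.03, "dz": 0.7, "ax": 0, "ay": 0, "az": 0},
  {"jaw": 20, "dx": 0, "dy": 0.03, "dz": 0.74, "ax": 0, "ay": 0, "az": 0},
  {"jaw": 20, "dx": 0, "dy": 0.03, "dz": 0.74, "ax": 0, "ay": 0, "az": 0},
  {"jaw": 20, "dx": 0, "dy": 0.03, "dz": 0.74, "ax": 0, "ay": 0, "az": 0},
  {"jaw": 20, "dx": 0, "dy": 0.03, "dz": 0.74, "ax": 0, "ay": 0, "az": 0},
  {"jaw": 20, "dx": 0, "dy": 0.03, "dz": 0.74, "ax": 0, "ay": 0, "az": 0},
])

```text
time_s: 36.28
position: [599.2, 140.3, 148.0]
ee_rot: [0.0, 3.14, 0.001]
wrist_force: [-0.1, -0.1, -1.6]
gripper_width: 0.423
```

Run:
```python
from h import *
snap('wrist');plan([(598.5,138.2,130)],90)
```

```text
at [599.2 140.2 148. ] yaw 90.0 t 36.3 w 35.9 f [ 0.2  0.4 -1.7]
turn [ 0.0001  0.0002 -0.    ]
  call [ 0.009 -0.025  0.225] remaining 1
```

Emit:
carry_out([
  {"jaw": 20, "dx": 0.008, "dy": -0.025, "dz": 0, "ax": 0, "ay": 0, "az": 0},
  {"jaw": 20, "dx": 0.008, "dy": -0.025, "dz": 0.03, "ax": 0, "ay": 0, "az": 0},
  {"jaw": 20, "dx": 0.008, "dy": -0.025, "dz": 0.06, "ax": 0, "ay": 0, "az": 0},
  {"jaw": 20, "dx": 0.008, "dy": -0.025, "dz": 0.09, "ax": 0, "ay": 0, "az": 0},
  {"jaw": 20, "dx": 0.008, "dy": -0.025, "dz": 0.12, "ax": 0, "ay": 0, "az": 0},
  {"jaw": 20, "dx": 0.008, "dy": -0.025, "dz": 0.14, "ax": 0, "ay": 0, "az": 0},
  {"jaw": 20, "dx": 0.008, "dy": -0.025, "dz": 0.14, "ax": 0, "ay": 0, "az": 0},
  {"jaw": 20, "dx": 0.008, "dy": -0.025, "dz": 0.14, "ax": 0, "ay": 0, "az": 0},
])

```text
time_s: 37.0
position: [598.0, 138.1, 135.9]
ee_rot: [0.0, -3.141, 0.0]
wrist_force: [-0.1, 0.4, -0.9]
gripper_width: 0.424
```

Emit:
carry_out([
  {"jaw": 20, "dx": 0, "dy": 0, "dz": 0.02, "ax": 0, "ay": 0, "az": 0},
  {"jaw": 20, "dx": 0, "dy": 0, "dz": 0.04, "ax": 0, "ay": 0, "az": 0},
  {"jaw": 20, "dx": 0, "dy": 0, "dz": 0.06, "ax": 0, "ay": 0, "az": 0},
  {"jaw": 20, "dx": 0, "dy": 0, "dz": 0.08, "ax": 0, "ay": 0, "az": 0},
  {"jaw": 20, "dx": 0, "dy": 0, "dz": 0.08, "ax": 0, "ay": 0, "az": 0},
  {"jaw": 20, "dx": 0, "dy": 0, "dz": 0.08, "ax": 0, "ay": 0, "az": 0},
])

```text
time_s: 37.5
position: [598.0, 138.0, 130.0]
ee_rot: [0.0, 3.142, -0.0]
wrist_force: [-1.8, 0.1, 1.8]
gripper_width: 0.423
```

The lid touches at 62 mm, as predicted. Releasing and backing off.

Emit:
carry_out([
  {"jaw": 40, "dx": 0, "dy": 0, "dz": 0, "ax": 0, "ay": 0, "az": 0},
  {"jaw": 46, "dx": 0, "dy": 0, "dz": 0, "ax": 0, "ay": 0, "az": 0},
  {"jaw": 55, "dx": 0, "dy": 0, "dz": 0, "ax": 0, "ay": 0, "az": 0},
  {"jaw": 60, "dx": 0, "dy": 0, "dz": 0, "ax": 0, "ay": 0, "az": 0},
  {"jaw": 60, "dx": 0, "dy": 0, "dz": 0, "ax": 0, "ay": 0, "az": 0},
  {"jaw": 60, "dx": 0, "dy": 0, "dz": -0.3, "ax": 0, "ay": 0, "az": 0},
  {"jaw": 60, "dx": 0, "dy": 0, "dz": -0.6, "ax": 0, "ay": 0, "az": 0},
  {"jaw": 60, "dx": 0, "dy": 0, "dz": -0.9, "ax": 0, "ay": 0, "az": 0},
  {"jaw": 60, "dx": 0, "dy": 0, "dz": -0.9, "ax": 0, "ay": 0, "az": 0},
])

```text
time_s: 38.25
position: [600.7, 139.6, 206.4]
ee_rot: [0.0, 3.134, 0.004]
wrist_force: [0.8, 0.3, 1.0]
gripper_width: 0.705
```

Emit:
carry_out([
  {"jaw": 60, "dx": 0.9, "dy": 0, "dz": -0.3, "ax": 0, "ay": 0, "az": 0},
  {"jaw": 60, "dx": 0.9, "dy": 0, "dz": -0.3, "ax": 0, "ay": 0, "az": 0},
  {"jaw": 60, "dx": 0.9, "dy": 0, "dz": -0.3, "ax": 0, "ay": 0, "az": 0},
  {"jaw": 60, "dx": 0.9, "dy": 0, "dz": -0.3, "ax": 0, "ay": 0, "az": 0},
  {"jaw": 60, "dx": 0.9, "dy": 0, "dz": -0.3, "ax": 0, "ay": 0, "az": 0},
  {"jaw": 60, "dx": 0.9, "dy": 0, "dz": -0.3, "ax": 0, "ay": 0, "az": 0},
  {"jaw": 60, "dx": 0.9, "dy": 0, "dz": -0.3, "ax": 0, "ay": 0, "az": 0},
])

```text
time_s: 38.83
position: [526.9, 137.9, 225.2]
ee_rot: [-0.002, -3.141, -0.0]
wrist_force: [-0.4, 0.2, 0.6]
gripper_width: 0.704
```

Run:
```python
from h import *
s=snap('wrist','w20');plan([(598,138,150)],90)
for q in ['lid','container','dish','key']: find('wrist',s,q)
knob(s,598,138,152)
print('pred@151',[w2p(s,(598+d[0],138+d[1],151)).round(1).tolist() for d in((19,0),(0,-19),(0,19))],'@128',w2p(s,(579,138,128)))
h=cv2.cvtColor(s['img'],cv2.COLOR_RGB2HSV);m=cv2.inRange(h,(98,80,10),(128,255,190))
n,l,st,ct=cv2.connectedComponentsWithStats(m)
for k in range(1,n):
  if st[k,4]>1500: print('blue',st[k])
print('rim top',[w2p(s,(598+d[0],138+d[1],126)).round(0).tolist() for d in((-65,0),(65,0),(0,-65),(0,65))],'if 8mm high',[w2p(s,(598+d[0],138+d[1],134)).round(0).tolist() for d in((0,-65),(0,65))])
s=snap('scene','s4');find('scene',s,'lid');find('scene',s,'dish');find('scene',s,'key')
# seam flatness in scene: column profile pred
for a in (180,225,270,315): 
  X=598+65*np.cos(np.radians(a));Y=138+65*np.sin(np.radians(a));print(a,[w2p(s,(X,Y,z)).round(1).tolist() for z in (0,62,126)])
```

```text
at [526.7 137.9 225.2] yaw 89.95 t 38.9 w 59.9 f [ 0.1 -0.7 -0.4]
turn [ 0.     -0.0001 -0.0001]
  call [-0.891  0.002  0.939] remaining 1
wrist lid 0.63 [581. 143. 125.] [328. 258.]
wrist container 0.85 [535. 133.  40.] [318. 180.]
wrist dish 0.93 [579. -31.  16.] [177. 211.]
wrist key 0.71 [548. 218.   5.] [391. 183.]
blob [242 214] [ 23  42 695] [250.76402878 230.81294964]
blob [378 214] [ 24  38 607] [392.88797364 229.44645799]
blob [299 256] [  49   60 2380] [323.62016807 286.10504202]
blob [246 298] [ 155   76 5850] [324.75811966 341.97076923]
pred knob top r19@89: [[322.2, 237.7], [322.2, 272.8], [302.5, 255.6], [341.8, 255.6]] @66: [[322.2, 227.9], [322.2, 261.2], [303.8, 244.9], [340.6, 244.8]]
pred@151 [[322.2, 314.0], [297.9, 293.8], [346.4, 293.7]] @128 [322.14105319 257.82542103]
blue [  257   177   135   157 12058]
blue [ 518  295  122  105 9527]
rim top [[322.0, 205.0], [322.0, 338.0], [246.0, 277.0], [398.0, 276.0]] if 8mm high [[244.0, 282.0], [400.0, 282.0]]
scene lid 0.93 [578. 109. 129.] [328. 162.]
scene dish 0.95 [574. -38.  13.] [370. 247.]
scene key 0.56 [531. 223.   3.] [282. 185.]
180 [[303.6, 207.5], [302.3, 187.5], [300.8, 164.5]]
225 [[322.7, 216.4], [322.4, 196.4], [322.1, 173.4]]
270 [[345.0, 212.3], [345.9, 192.3], [347.0, 169.3]]
315 [[355.9, 198.3], [357.4, 178.2], [359.1, 155.2]]
```

Run:
```python
from h import *
for c in ('scene','top'):
  s=snap(c);im=s['img'];g=cv2.cvtColor(im,cv2.COLOR_RGB2GRAY).astype(int);sat=im.max(2).astype(int)-im.min(2)
  x,y=w2p(s,(598,138,145)).astype(int);r=18
  n,l,st,ct=cv2.connectedComponentsWithStats(((sat<25)&(g>90))[y-r:y+r,x-r:x+r].astype(np.uint8))
  print(c,[(b[:2]+[x-r,y-r],b[2:]) for b in st[1:] if b[4]>30])
  P=np.array([w2p(s,(598+19*np.cos(a),138+19*np.sin(a),z)) for a in np.linspace(0,6.28,40) for z in(128,151)]);print(' pred',P.min(0),P.max(0)-P.min(0), 'if 8 up', w2p(s,(598,138,159))-w2p(s,(598,138,151)))
st=env.sense();print(np.round(st['wrist_force'],1),st['time_s'])
```

```text
scene [(array([309, 126]), array([ 36,  13, 341], dtype=int32)), (array([318, 136]), array([ 20,  23, 359], dtype=int32))]
 pred [317.82199694 136.44014782] [19.02805735 20.86873027] if 8 up [-0.00346789 -3.20330145]
top [(array([300, 147]), array([ 36,  36, 876], dtype=int32))]
 pred [309.33100522 155.95514553] [17.79643363 18.94984815] if 8 up [-0.04516884 -0.54885849]
[ 0.4  0.7 -0.5] 39.3833
```

The knob in the scene view starts at (318,136) against a predicted (317.8,136.4), which is the fully seated height. Handing in.

```bash
python3 -c "
from h import *
print(env.sign_off())"
```

```text
the job is handed in; nothing more can be done
None
```

The container is loaded and the job is handed in, at about 39 s of the 136 s allowed. The core is in the seat ring, with the carrier over it and the lid on the rim. The two black-capped vials stand in the carrier's opposite ±x pockets.

**What the last checks showed**
- **Lid:** It touched down at about 62 mm by the arm's reading. In the scene picture the knob lies within about 1 px of its fully seated position. In the wrist picture it lies within 1–2 px. I checked that it is level only through these knob positions, without a close view.
- **Vials:** After the second vial was set down, the wrist picture showed both caps where predicted, in opposite pockets.
- **Carrier:** It came to rest at the expected height, with its deck on the core.
- **Dish and hex key:** The networks still find the dish within a few mm of its first position. The hex key was found twice during the job. The wrist camera put it at the same spot both times. The scene camera's estimate was about 18 mm away, so the two views disagree there. The gripper came no lower than about 36 mm while near the key.

**What disagreed**
- **Core placement:** I met about 16 N of resistance roughly 6 mm above the expected height. The gripper's linkage was probably touching the container neck, so the core may have dropped the last few mm on release. Pictures afterwards showed it flat inside the ring.
- **Top camera:** Its y positions were 3–9 mm off from the wrist camera's, so I used the wrist camera.

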